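Lay out the sharpening stones from their stack

TASK

The sharpening stones are stacked on the kitchen bench: work down the stack and put each one in its own place. First slide back the cover of the wooden case, lay the small grooved dressing stone flat inside and slide the cover fully shut again before you move any other stone. Then set the short fine stone on the wooden base between its end lips and the medium stone in the steel holder between its rubber jaws, both centred and in line, and lay the big coarse stone flat on the floor of the steel pan; stones chip, so set each one down without dropping it.

Things in the scene. Friction and masses are not known exactly. Their poses are not given: they have to be found in the camera images.
- stone_dressing: Small slate-grey dressing stone with cross-cut grooves on its top, 80 x 36 x 22 mm (x, y, z), about 0.13 kg; lies on top of the stack at the start. Origin at the centre of its underside, x along its length, z up. Belongs in the case.
- stone_fine: Fine sharpening stone, cream, a plain bar 130 x 44 x 18 mm (x, y, z), about 0.22 kg; second from the top of the stack (its stones are turned up to 10 degrees against one another). Origin at the centre of its underside, x along its length, z up. Belongs on the wooden base.
- stone_medium: Medium sharpening stone, two bonded layers (brown over cream), a bar 160 x 54 x 22 mm (x, y, z), about 0.42 kg; third from the top of the stack. Origin at the centre of its underside, x along its length, z up. Belongs in the steel holder.
- stone_coarse: Coarse sharpening stone, dark grey, the largest, a bar 180 x 60 x 28 mm (x, y, z), about 0.65 kg; bottom of the stack, lying on the bench. Origin at the centre of its underside, x along its length, z up. Belongs in the steel pan. A cup and a shaker (up to 58 mm tall) stand 88 mm to either side of the stack's middle line.
- case: Wooden case with a sliding cover, outside 164 x 100 x 48 mm (x, y, z), fixed to the bench. Origin at the centre of its underside, x along its length, z up. Walls 6 mm; inside 152 x 88 mm, inner floor 6 mm above the origin, 32 mm free height under the cover. The cover slides to the case's -x; fully open, the inside is free from x = -40 to x = +76 mm, the mouth 87 mm wide, in the case's frame.
- cover (a joint): How far the case's cover is slid open, in m: 0 shut, 0.115 fully open (end stops at both). Slides along the case's -x with about 1.2 N of friction and stays where it is left; it may start open by up to 15 mm.
- cover_grip (a point): Grip point on the cover's dark wooden grip bar, on the case's middle line, 40 mm to +x of its centre when shut, 55 mm above the bench; moves with the cover. The bar is 14 mm thick along the case's x, 44 mm long along its y, its top 62 mm and the cover's upper face 44 mm above the bench. Axes parallel to the case's.
- base: Wooden (bamboo) sharpening base with a grey non-slip inlay, 180 x 70 mm (x, y), fixed to the bench. Origin at the centre of its underside, x along its length, z up. The stone lies on its face, 16 mm above the origin, between two end lips 8 mm high and 148 mm apart.
- holder: Steel stone holder on four rubber feet, 210 x 64 mm (x, y) with a black clamp screw at its +x end, fixed to the bench. Origin at the centre between the jaws, on the bench, x along its length, z up. The stone lies on its steel plate, 20 mm above the origin, between two black rubber jaws 12 mm high and 176 mm apart. The screw is not used.
- pan: Shallow stainless-steel pan, 265 x 162 mm over its rim (x, y), 40 mm deep, fixed to the bench. Origin at the centre of its underside, x along its length, z up. Inside 245 x 142 mm, inner floor 3 mm above the origin.
There are look-alikes about, which are no part of the job. Leave any purple or red look-alike of the stone_coarse alone.

How it is judged:
By the outcome, as a careful person would: the job done as asked, in the order asked, and still so for the second after the job is handed in, with the robot touching nothing.
It also fails if it takes over 144 s, if anything falls off the work surface, if the arm or the gripper's body presses on something with over 40 N, if the wrist force passes 120 N, or if a joint passes its speed limit or range.

ROBOT

A 7-joint arm with a two-finger parallel gripper is mounted at the origin on the work surface. World frame = base frame: x ahead of the robot, y to its left, z up, the work surface at z = 0. Lengths are in mm, angles in rad, forces in N, time in s.
With the tool pointing down it reaches from about 350 to 900 mm from the base axis. Payload 19.9 kg.
Tool frame: the origin (TCP) lies midway between the tips of the shut fingers; the grasp point (between the pads) lies 19 mm behind it; z points along the fingers, y is the line along which they close (so a half turn about z gives the same grasp; the last joint's range is limited). The gripper opens to 94 mm and grips with 3 to 60 N. Pads are 16 mm wide; open, the fingers measure 119 mm over their backs; the gripper's body (75 mm by 177 mm) begins 78 mm behind the grasp point.
Start: joints at [1.278, 0.417, -0.01, 1.614, 0.005, 1.111, -0.053], TCP at [155.106, -605.426, 205.425] pointing down, gripper open.
Joint ranges: [-2.81, 2.81], [-0.39, 2.02], [-1.27, 1.25], [0.06, 2.57], [-1.19, 4.33], [0.19, 2], [-2.82, 2.82]. Speed limits (rad/s): [1.89, 1.89, 2.39, 2.39, 3.01, 3.01, 3.01].

INTERFACE

Orientations are given as a unit quaternion [w, x, y, z].
In Python, from plant import r, cams gives the robot as it stands.
- The arm moves only by the tool arm_command, never from a script. Its argument "commands" is a list of rows, each an object of numbers: "ax", "ay", "az": the turn, a rotation vector about the tool's x, y, z as a fraction of full scale; "dx", "dy", "dz": the shift along the tool's x, y, z as a fraction of full scale; "hand": the closure, from -1 (fully open) to 1 (shut). In form: [{"ax": .., "ay": .., "az": .., "dx": .., "dy": .., "dz": .., "hand": ..}, ...]. A call has 1 to 12 rows; each row shifts and turns the commanded pose from where the row before left it, along the tool's axes as they then stand; what a row does not reach is not made up. Full scale, the value 1, is 80 cm for a shift and 180 degrees for a turn. A row lasts 1/10 s, in which the tool goes at most 50 mm and 8.59 degrees, less where a joint would pass 70% of its speed; a pose out of reach is approached as far as the arm can. A call with a number of a shift or a turn outside -1 to 1 is refused whole. A call with a gripper value outside its range is refused whole. The fingers move at their own pace and stop on an object; the grip force is fixed at half the most. Time passes only in rows, so rows that do not move let the fingers close. It gives the time, the measured TCP pose, the force, the opening and the grip force at its end, in the units of the state.
- r.get_state(): the state, without advancing time (a new reading comes with each control period).
- cams.camera(name): name is "scene" or "side" or "wrist"; returns a dict with "image" (384x512x3 uint8, blue, green, red), "mtx" (3x3 intrinsics, pixels), "rvec" (rotation vector, rad) and "tvec" (3), from world to camera coordinates, as OpenCV has them; the wrist camera has in their place "hand_eye" (4x4, takes a point from camera to tool coordinates, whose origin is the TCP and whose axes are the flange's). Camera axes: x right, y down, z forward; pixel columns grow to the right and rows downward; lengths in mm; the calibration is good to about 2 mm. A picture is of the moment at which its call begins: read the wrist's pose just before it. There is no depth.
- r.job_done(): hands the job in; it is judged then, once.
The state is a dict: "time": time; "qpos": joint angles; "joint_vel": joint speeds; "tau": joint torques, N m; "position": TCP position; "orientation": TCP orientation; "contact_force": force on the tool from outside, world axes, zero at the start; "wrist_torque": the same for the moment, N m; "gripper_width": finger opening in mm; "grasp_force": force on a finger pad.
Only numpy, scipy, OpenCV 4.12 (cv2) and the standard library are available. Lean on these libraries where they do the work, as an engineer would, in place of code of your own. Each camera call takes 0.05 s, during which the arm holds its last target. There are 200 camera calls.

## Working session

There is one attempt and no reset: what is moved stays moved. The work goes in short steps, Python scripts to look and compute and a tool call to move; the robot and the scene stay as the last step left them, time stands still between calls to the robot, and variables do not carry over. Pictures are saved under pics/ and viewed, at most 14 in all, crops included, and the job is handed in when it is done.

Besides the shell and the picture viewer there is one more tool, called after "Request:" by a JSON object that holds its "api" and its "payload". arm_command: Moves the arm, as the interface text tells. Its arguments: {"type":"object","properties":{"commands":{"type":"array","items":{"type":"object","properties":{"ax":{"type":"number","minimum":-1,"maximum":1},"ay":{"type":"number","minimum":-1,"maximum":1},"az":{"type":"number","minimum":-1,"maximum":1},"dx":{"type":"number","minimum":-1,"maximum":1},"dy":{"type":"number","minimum":-1,"maximum":1},"dz":{"type":"number","minimum":-1,"maximum":1},"hand":{"type":"number"}}}}},"required":["commands"]}

```bash
ls; mkdir -p pics
python3 - <<'E'
from plant import r,cams
import cv2
s=r.get_state();print({k:s[k] for k in('time','position','orientation','gripper_width','contact_force')})
for n in('scene','side','wrist'):
    c=cams.camera(n);cv2.imwrite(f'pics/{n}0.png',cv2.resize(c['image'],None,fx=1.5,fy=1.5,interpolation=cv2.INTER_CUBIC) if n!='wrist' else c['image'])
    print(n,{k:v for k,v in c.items() if k!='image'})
    cv2.imwrite(f'pics/raw_{n}0.png',c['image'])
E
```

```text
pics
{'time': 0.0, 'position': array([ 155.00025108, -605.09019549,  204.83310087]), 'orientation': array([-5.84842536e-04,  9.92148262e-01,  1.25065864e-01, -1.22095366e-04]), 'gripper_width': 93.69421281725235, 'contact_force': array([ 0.13727114,  0.10502903, -0.24601368])}
scene {'mtx': array([[408.05443567,   0.        , 244.89539149],
       [  0.        , 408.05443567, 192.41621301],
       [  0.        ,   0.        ,   1.        ]]), 'rvec': array([ 2.0297543 ,  0.96969879, -0.49398261]), 'tvec': array([-220.19735948, -181.80602284, 1710.89674903])}
side {'mtx': array([[362.5356385 ,   0.        , 256.90606574],
       [  0.        , 362.5356385 , 194.31663028],
       [  0.        ,   0.        ,   1.        ]]), 'rvec': array([ 0.90556331, -2.57883375,  0.96261348]), 'tvec': array([274.74742345, 298.59788781, 844.8591038 ])}
wrist {'mtx': array([[310.9408298 ,   0.        , 262.59374692],
       [  0.        , 310.9408298 , 189.53341168],
       [  0.        ,   0.        ,   1.        ]]), 'hand_eye': array([[ 1.86144924e-04, -9.57142213e-01, -2.89618281e-01,
         8.49505391e+01],
       [ 9.99999689e-01,  4.00028689e-04, -6.79306147e-04,
        -6.60064790e-01],
       [ 7.66048210e-04, -2.89618065e-01,  9.57141990e-01,
        -1.78458421e+02],
       [ 0.00000000e+00,  0.00000000e+00,  0.00000000e+00,
         1.00000000e+00]])}
```

View pics/scene0.png

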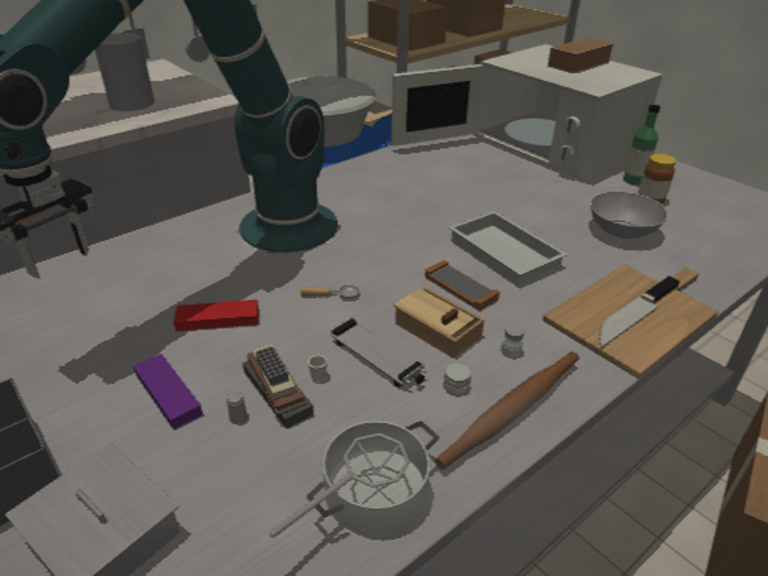

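View pics/side0.png

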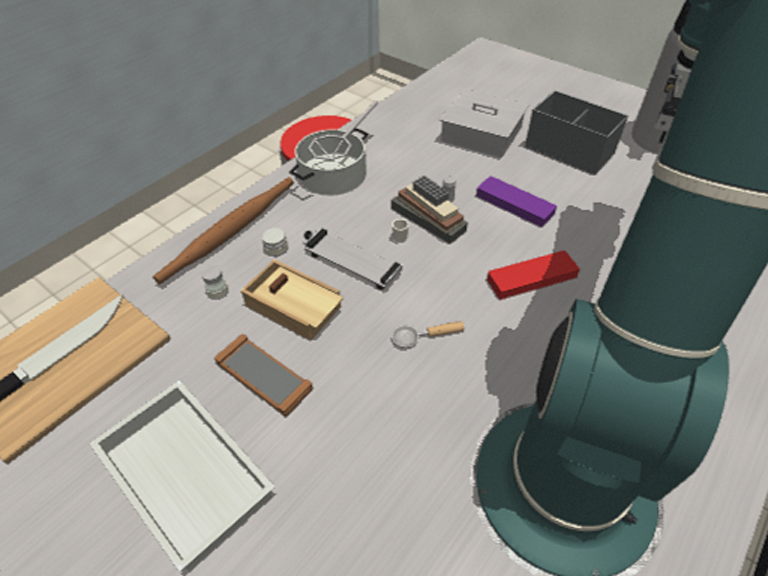

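The scene view shows the stack at about (277,383), the case at (440,318), the base at (462,284), the holder at (378,353) and the pan at (507,246), plus the purple and red decoys. The side view agrees.

```bash
cat > h.py <<'E'
import numpy as np, cv2
from scipy.spatial.transform import Rotation as R
from plant import r,cams
def tool():
    s=r.get_state(); q=np.array(s['orientation']); return np.array(s['position']),R.from_quat(q,scalar_first=True),s
def grab(n,save=None):
    T=tool(); c=cams.camera(n)
    if n=='wrist':
        H=np.array(c['hand_eye']); Rw=T[1].as_matrix()
        c['R']=Rw@H[:3,:3]; c['o']=Rw@H[:3,3]+T[0]
    else:
        Rc=cv2.Rodrigues(np.array(c['rvec']))[0]; c['R']=Rc.T; c['o']=-Rc.T@np.array(c['tvec'])
    if save: cv2.imwrite(save,c['image'])
    return c
def ray(c,px):
    px=np.atleast_2d(np.array(px,float)); M=np.array(c['mtx'])
    d=np.c_[(px-M[:2,2])/[M[0,0],M[1,1]],np.ones(len(px))]
    return d@c['R'].T
def onz(c,px,z):
    d=ray(c,px); return c['o']+d*((z-c['o'][2])/d[:,2])[:,None]
def yaw(): 
    X=tool()[1].as_matrix()[:,0]; return np.degrees(np.arctan2(X[1],X[0]))
def go(x,y,z,yw=None):
    "shifts after the turn, in units of full scale"
    p,Rt,s=tool(); y0=yaw(); yw=y0 if yw is None else yw
    d=(yw-y0+90)%180-90
    a=np.radians(y0+d); D=np.array([x,y,z])-p
    X=np.array([np.cos(a),np.sin(a)]);Y=np.array([np.sin(a),-np.cos(a)])
    print('az %.4f dx %.4f dy %.4f dz %.4f'%(-d/180,D[:2]@X/800,D[:2]@Y/800,-D[2]/800),'| mm',np.round([D[:2]@X,D[:2]@Y,-D[2]],1),'turn',round(d,1),'t',s['time'])
E
python3 - <<'E'
from h import *
S=grab('scene');D=grab('side')
np.set_printoptions(precision=0,suppress=True)
for n,z,a,b in [('dress',90,(269,358),(431,189)),('coarse ctr',14,(277,388),(429,215)),('grip',62,(450,314),(279,281)),('case',44,(438,316),(293,293)),('base',16,(462,284),(264,374)),('holder',20,(378,352),(352,257)),('pan',40,(507,246),(183,474))]:
    print(n,onz(S,np.array(a)/1.5,z)[0],onz(D,np.array(b)/1.5,z)[0])
for n,z,L in [('caseedge',48,[(394,294),(455,339)]),('base',16,[(434,266),(487,300)]),('holder',30,[(344,327),(408,373)]),('pan',40,[(452,236),(528,277)]),('stack',28,[(245,378),(282,420)])]:
    p=onz(S,np.array(L)/1.5,z);v=p[1]-p[0];print(n,p[0],p[1],np.degrees(np.arctan2(v[1],v[0])),np.linalg.norm(v))
E
```

```text
dress [ 528. -377.   90.] [ 523. -369.   90.]
coarse ctr [ 535. -372.   14.] [ 524. -371.   14.]
grip [623.   4.  62.] [607.  10.  62.]
case [597.  -4.  44.] [577.   6.  44.]
base [522. 150.  16.] [502. 158.  16.]
holder [ 583. -159.   20.] [ 569. -156.   20.]
pan [501. 331.  40.] [452. 363.  40.]
caseedge [482. -29.  48.] [675. -33.  48.] -1.0948135160361114 193.2464297983147
base [425. 152.  16.] [601. 149.  16.] -0.6992083837717281 176.31753990460078
holder [ 486. -172.   30.] [ 675. -160.   30.] 3.8216230148804007 189.60637385418585
pan [379. 258.  40.] [621. 265.  40.] 1.6288242163523021 241.89014816334807
stack [ 486. -412.   28.] [ 621. -414.   28.] -0.7211135465377159 134.94870896587972
```

Request:
{"api": "arm_command", "payload": {"commands": [{"az": 0.04, "hand": -1}, {"az": 0.04, "hand": -1}, {"dx": 0.0506, "dy": -0.029, "dz": -0.006, "hand": -1}, {"dx": 0.0506, "dy": -0.029, "dz": -0.006, "hand": -1}, {"dx": 0.0506, "dy": -0.029, "dz": -0.006, "hand": -1}, {"dx": 0.0506, "dy": -0.029, "dz": -0.006, "hand": -1}, {"dx": 0.0506, "dy": -0.029, "dz": -0.006, "hand": -1}, {"dx": 0.0506, "dy": -0.029, "dz": -0.006, "hand": -1}, {"dx": 0.0506, "dy": -0.029, "dz": -0.006, "hand": -1}, {"dx": 0.0506, "dy": -0.029, "dz": -0.006, "hand": -1}, {"dx": 0.0506, "dy": -0.029, "dz": -0.006, "hand": -1}, {"dx": 0.0506, "dy": -0.029, "dz": -0.006, "hand": -1}]}}

```text
$.commands[0]: bad value
```

Run:
```python
from h import *
import pickle
p,_,s=tool();print(p,yaw(),s['joint_vel'].round(2))
c=grab('wrist');pickle.dump(c,open('w_stack.pkl','wb'))
cv2.imwrite('pics/w1.png',cv2.resize(c['image'],None,fx=1.5,fy=1.5,interpolation=cv2.INTER_CUBIC))
go(620,-20,260,0)
```

```text
[ 155.07726966 -605.27104601  205.14655193] 14.373358108649652 [-0. -0. -0. -0. -0.  0. -0.]
az 0.0798 dx 0.5811 dy -0.7316 dz -0.0685 | mm [ 464.9 -585.3  -54.8] turn -14.4 t 0.3
```

View pics/w1.png

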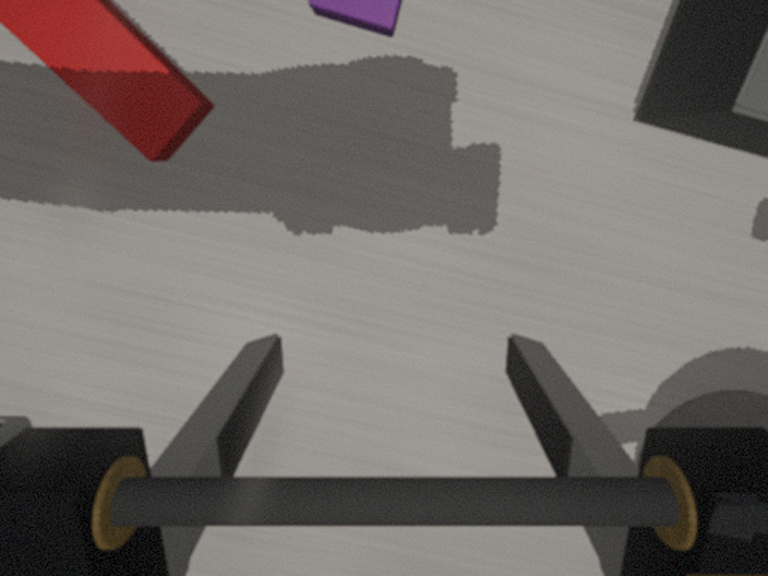

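The wrist image shows only bench, because the move was refused. Its lower third is blocked by the fingers. I'll resend with all the keys.

Request:
{"api": "arm_command", "payload": {"commands": [{"ax": 0, "ay": 0, "az": 0.04, "dx": 0, "dy": 0, "dz": 0, "hand": -1}, {"ax": 0, "ay": 0, "az": 0.04, "dx": 0, "dy": 0, "dz": 0, "hand": -1}, {"ax": 0, "ay": 0, "az": 0, "dx": 0.047, "dy": -0.03, "dz": -0.006, "hand": -1}, {"ax": 0, "ay": 0, "az": 0, "dx": 0.047, "dy": -0.03, "dz": -0.006, "hand": -1}, {"ax": 0, "ay": 0, "az": 0, "dx": 0.047, "dy": -0.03, "dz": -0.006, "hand": -1}, {"ax": 0, "ay": 0, "az": 0, "dx": 0.047, "dy": -0.03, "dz": -0.006, "hand": -1}, {"ax": 0, "ay": 0, "az": 0, "dx": 0.047, "dy": -0.03, "dz": -0.006, "hand": -1}, {"ax": 0, "ay": 0, "az": 0, "dx": 0.047, "dy": -0.03, "dz": -0.006, "hand": -1}, {"ax": 0, "ay": 0, "az": 0, "dx": 0.047, "dy": -0.03, "dz": -0.006, "hand": -1}, {"ax": 0, "ay": 0, "az": 0, "dx": 0.047, "dy": -0.03, "dz": -0.006, "hand": -1}, {"ax": 0, "ay": 0, "az": 0, "dx": 0.047, "dy": -0.03, "dz": -0.006, "hand": -1}, {"ax": 0, "ay": 0, "az": 0, "dx": 0, "dy": 0, "dz": 0, "hand": -1}]}}

```text
time: 1.5
position: [498.9, -384.7, 248.9]
orientation: [-0.001, 1.0, 0.004, 0.001]
contact_force: [-0.7, -0.1, 0.5]
gripper_width: 93.9
grasp_force: 0.0
```

Run:
```python
from h import *
import pickle
p,_,s=tool();print(p,yaw(),s['joint_vel'].round(2))
c=grab('wrist');pickle.dump(c,open('w_stack.pkl','wb'))
cv2.imwrite('pics/w2.png',cv2.resize(c['image'],None,fx=1.5,fy=1.5,interpolation=cv2.INTER_CUBIC))
go(540,20,260,0)
```

```text
[ 498.89574651 -384.65052562  248.9376319 ] 0.4180245438813555 [ 0.06 -0.02  0.07  0.04  0.01 -0.01  0.07]
az 0.0013 dx 0.0549 dy -0.5090 dz -0.0143 | mm [  43.9 -407.2  -11.4] turn -0.2 t 1.55
```

View pics/w2.png

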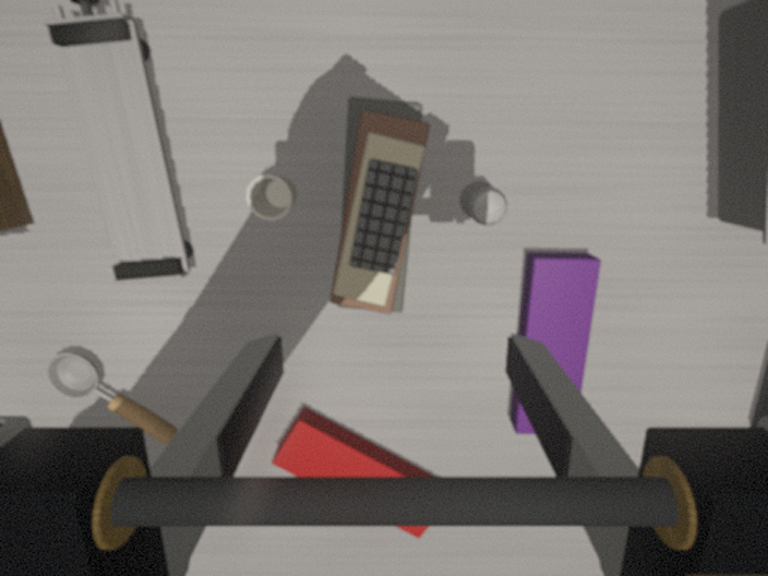

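The wrist view shows the stack: the dressing stone with corners near (370,158), (419,162), (389,271) and (350,267), and the cream, brown and dark bars below. The holder is at upper left. Next, the view over the case.

Request:
{"api": "arm_command", "payload": {"commands": [{"ax": 0, "ay": 0, "az": 0, "dx": 0.0055, "dy": -0.051, "dz": -0.0015, "hand": -1}, {"ax": 0, "ay": 0, "az": 0, "dx": 0.0055, "dy": -0.051, "dz": -0.0015, "hand": -1}, {"ax": 0, "ay": 0, "az": 0, "dx": 0.0055, "dy": -0.051, "dz": -0.0015, "hand": -1}, {"ax": 0, "ay": 0, "az": 0, "dx": 0.0055, "dy": -0.051, "dz": -0.0015, "hand": -1}, {"ax": 0, "ay": 0, "az": 0, "dx": 0.0055, "dy": -0.051, "dz": -0.0015, "hand": -1}, {"ax": 0, "ay": 0, "az": 0, "dx": 0.0055, "dy": -0.051, "dz": -0.0015, "hand": -1}, {"ax": 0, "ay": 0, "az": 0, "dx": 0.0055, "dy": -0.051, "dz": -0.0015, "hand": -1}, {"ax": 0, "ay": 0, "az": 0, "dx": 0.0055, "dy": -0.051, "dz": -0.0015, "hand": -1}, {"ax": 0, "ay": 0, "az": 0, "dx": 0.0055, "dy": -0.051, "dz": -0.0015, "hand": -1}, {"ax": 0, "ay": 0, "az": 0, "dx": 0.0055, "dy": -0.051, "dz": -0.0015, "hand": -1}, {"ax": 0, "ay": 0, "az": 0, "dx": 0, "dy": 0, "dz": 0, "hand": -1}]}}

```text
time: 2.65
position: [537.7, 22.8, 260.9]
orientation: [-0.001, 1.0, 0.002, 0.0]
contact_force: [-0.5, -0.6, -0.4]
gripper_width: 94.0
grasp_force: 0.0
```

Run:
```python
from h import *
import pickle
p,_,s=tool();print(p,yaw(),s['joint_vel'].round(2))
c=grab('wrist');pickle.dump(c,open('w_case.pkl','wb'))
cv2.imwrite('pics/w3.png',cv2.resize(c['image'],None,fx=1.5,fy=1.5,interpolation=cv2.INTER_CUBIC))
c=pickle.load(open('w_stack.pkl','rb'))
P=onz(c,np.array([(370,158),(419,162),(389,271),(350,267)])/1.5,90);print(P.round(1),P.mean(0).round(1))
```

```text
[537.73445314  22.83114424 260.89553705] 0.2819573906625603 [ 0.06 -0.    0.07  0.01  0.01  0.    0.08]
[[ 573.9 -366.2   90. ]
 [ 571.5 -400.5   90. ]
 [ 492.2 -379.9   90. ]
 [ 495.1 -350.7   90. ]] [ 533.2 -374.3   90. ]
```

View pics/w3.png

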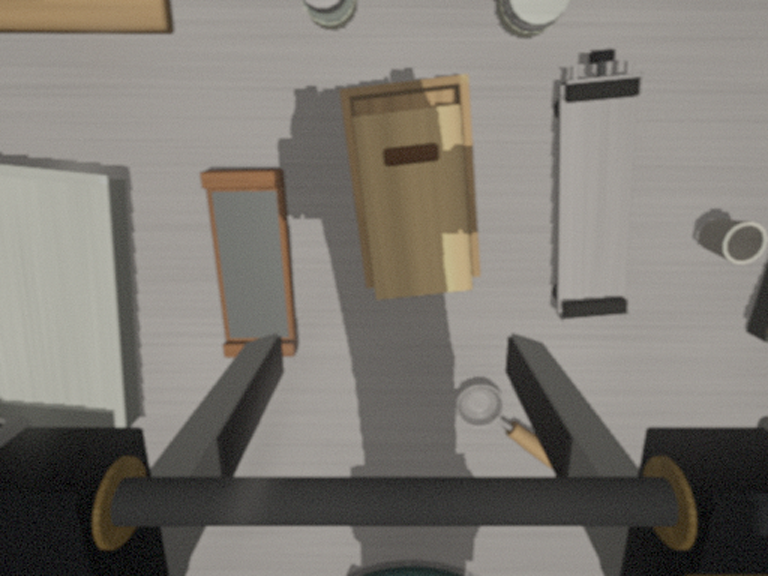

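The wrist view shows the case rim with corners near (343,89) and (467,75), and the dark grip bar at (411,154). The base lies at (203–296, 170–355), the holder jaws at (601,89) and (591,306), and part of the pan is at the left.

Run:
```python
from h import *
import pickle
np.set_printoptions(precision=1,suppress=True)
c=pickle.load(open('w_case.pkl','rb'));im=c['image']
def blob(mask,box,z,name):
    m=np.zeros_like(mask);x0,y0,x1,y1=[int(v/1.5) for v in box];m[y0:y1,x0:x1]=mask[y0:y1,x0:x1]
    k=max(cv2.findContours(m,cv2.RETR_EXTERNAL,cv2.CHAIN_APPROX_NONE)[0],key=cv2.contourArea)
    P=onz(c,k[:,0],z)[:,:2].astype(np.float32);rc=cv2.minAreaRect(P)
    b=cv2.boxPoints(rc);e=[b[1]-b[0],b[2]-b[1]];e=max(e,key=np.linalg.norm)
    print(name,'ctr',np.array(rc[0]),'size',np.array(rc[1]),'long dir',np.degrees(np.arctan2(e[1],e[0]))%180)
    return np.array(rc[0])
g=im.max(2)
dark=(g<75).astype(np.uint8)
blob(dark,(375,135,447,172),62,'grip')
a=blob((g<60).astype(np.uint8),(560,70,645,105),32,'jaw+');b=blob((g<60).astype(np.uint8),(552,292,632,322),32,'jaw-')
v=a-b;print('holder',(a+b)/2,np.degrees(np.arctan2(v[1],v[0])),np.linalg.norm(v))
hsv=cv2.cvtColor(im,cv2.COLOR_BGR2HSV)
print('hsv lip',hsv[int(180/1.5),int(240/1.5)],'inlay',hsv[int(260/1.5),int(250/1.5)],'bench',hsv[30,150],'case',hsv[int(220/1.5),int(400/1.5)])
sat=((hsv[...,1]>100)).astype(np.uint8)
l1=blob(sat,(190,160,300,190),24,'lip+')
P=lambda L,z:onz(c,np.array(L)/1.5,z)[:,:2]
print('base corners',P([(201,171),(281,170),(297,354),(225,355)],24))
print('case rim',P([(343,89),(467,75),(479,273),(369,288)],48))
q=P([(201,171),(281,170),(297,354),(225,355)],24);print(q.mean(0))
```

```text
grip ctr [614.5  11.6] size [12.  41.2] long dir 97.13575
jaw+ ctr [ 665.  -143.2] size [11.8 57.5] long dir 95.44925
jaw- ctr [ 478.8 -161.4] size [14.2 55.4] long dir 95.41555
holder [ 571.9 -152.3] 5.574416726108863 187.04226150126638
hsv lip [ 13 122 144] inlay [ 45  13 119] bench [ 17  14 160] case [ 17  96 119]
lip+ ctr [592.4 157. ] size [15.3 69.3] long dir 90.302986
base corners [[598.6 191.7]
 [599.8 122.3]
 [425.3 118. ]
 [423.8 188.3]]
case rim [[662.7  64.3]
 [673.2 -31.7]
 [514.8 -50.1]
 [500.6  45.7]]
[511.9 155.1]
```

Request:
{"api": "arm_command", "payload": {"commands": [{"ax": 0, "ay": 0, "az": -0.0345, "dx": 0, "dy": 0, "dz": 0, "hand": 1}, {"ax": 0, "ay": 0, "az": 0, "dx": 0.0409, "dy": 0.0083, "dz": 0, "hand": 1}, {"ax": 0, "ay": 0, "az": 0, "dx": 0.0409, "dy": 0.0083, "dz": 0, "hand": 1}, {"ax": 0, "ay": 0, "az": 0, "dx": 0.0409, "dy": 0.0083, "dz": 0, "hand": 1}, {"ax": 0, "ay": 0, "az": 0, "dx": 0, "dy": 0, "dz": 0.04, "hand": 1}, {"ax": 0, "ay": 0, "az": 0, "dx": 0, "dy": 0, "dz": 0.04, "hand": 1}, {"ax": 0, "ay": 0, "az": 0, "dx": 0, "dy": 0, "dz": 0.04, "hand": 1}, {"ax": 0, "ay": 0, "az": 0, "dx": 0, "dy": 0, "dz": 0.04, "hand": 1}, {"ax": 0, "ay": 0, "az": 0, "dx": 0, "dy": 0, "dz": 0.03, "hand": 1}, {"ax": 0, "ay": 0, "az": 0, "dx": 0, "dy": 0, "dz": 0.01, "hand": 1}, {"ax": 0, "ay": 0, "az": 0, "dx": 0, "dy": 0, "dz": 0, "hand": 1}, {"ax": 0, "ay": 0, "az": 0, "dx": 0, "dy": 0, "dz": 0, "hand": 1}]}}

```text
time: 3.9
position: [638.2, 8.4, 101.9]
orientation: [0.0, 0.999, 0.053, 0.001]
contact_force: [-0.3, -0.3, 0.3]
gripper_width: 2.0
grasp_force: 0.0
```

Run:
```python
from h import *
go(637.4,14.2,50,6.5)
```

```text
az -0.0020 dx -0.0001 dy -0.0073 dz 0.0648 | mm [-0.1 -5.8 51.9] turn 0.4 t 3.9
```

Request:
{"api": "arm_command", "payload": {"commands": [{"ax": 0, "ay": 0, "az": -0.002, "dx": 0, "dy": -0.0073, "dz": 0.032, "hand": 1}, {"ax": 0, "ay": 0, "az": 0, "dx": 0, "dy": 0, "dz": 0.022, "hand": 1}, {"ax": 0, "ay": 0, "az": 0, "dx": 0, "dy": 0, "dz": 0.0105, "hand": 1}, {"ax": 0, "ay": 0, "az": 0, "dx": 0, "dy": 0, "dz": 0, "hand": 1}, {"ax": 0, "ay": 0, "az": 0, "dx": -0.01, "dy": 0, "dz": 0, "hand": 1}, {"ax": 0, "ay": 0, "az": 0, "dx": -0.02, "dy": 0, "dz": 0, "hand": 1}, {"ax": 0, "ay": 0, "az": 0, "dx": -0.025, "dy": 0, "dz": 0, "hand": 1}, {"ax": 0, "ay": 0, "az": 0, "dx": -0.025, "dy": 0, "dz": 0, "hand": 1}, {"ax": 0, "ay": 0, "az": 0, "dx": -0.025, "dy": 0, "dz": 0, "hand": 1}, {"ax": 0, "ay": 0, "az": 0, "dx": -0.025, "dy": 0, "dz": 0, "hand": 1}, {"ax": 0, "ay": 0, "az": 0, "dx": 0, "dy": 0, "dz": 0, "hand": 1}]}}

```text
time: 5.0
position: [532.2, 2.5, 50.2]
orientation: [0.0, 0.998, 0.057, 0.0]
contact_force: [-0.3, 0.8, -1.0]
gripper_width: 0.3
grasp_force: 0.0
```

Request:
{"api": "arm_command", "payload": {"commands": [{"ax": 0, "ay": 0, "az": 0, "dx": -0.004, "dy": 0, "dz": 0, "hand": 1}, {"ax": 0, "ay": 0, "az": 0, "dx": -0.003, "dy": 0, "dz": 0, "hand": 1}, {"ax": 0, "ay": 0, "az": 0, "dx": 0, "dy": 0, "dz": 0, "hand": 1}]}}

```text
time: 5.3
position: [529.5, 2.6, 49.6]
orientation: [-0.0, 0.998, 0.057, 0.001]
contact_force: [4.3, 0.3, 2.1]
gripper_width: 0.4
grasp_force: 2.0
```

Run:
```python
from h import *
c=grab('side');cv2.imwrite('pics/s1.png',cv2.resize(c['image'][130:280,120:320],None,fx=3,fy=3))
```

```text
(no output)
```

View pics/s1.png

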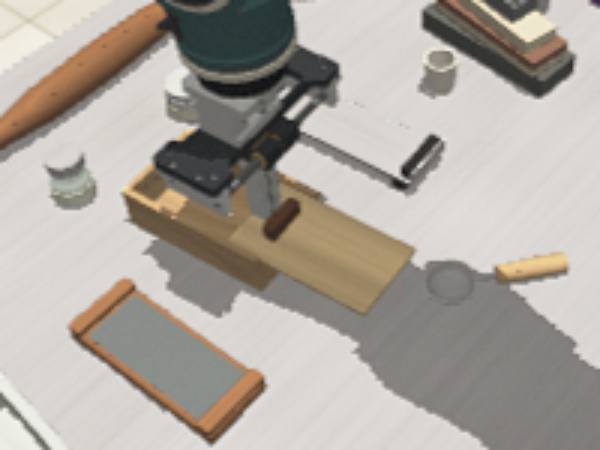

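The crop shows the cover slid back fully (bar at about (280,217)) with the inside clear. Next is the dressing stone.

Run:
```python
from h import *
import pickle
c=pickle.load(open('w_stack.pkl','rb'));g=c['image'].max(2)
m=np.zeros_like(g);m[100:184,229:284]=(g[100:184,229:284]<88)
m=cv2.morphologyEx(m,cv2.MORPH_CLOSE,np.ones((5,5)));m=cv2.morphologyEx(m,cv2.MORPH_OPEN,np.ones((7,7)))
k=max(cv2.findContours(m,cv2.RETR_EXTERNAL,cv2.CHAIN_APPROX_NONE)[0],key=cv2.contourArea)
P=onz(c,k[:,0],90)[:,:2].astype(np.float32);print(cv2.minAreaRect(P))
cv2.imwrite('pics/x.png',m*255)
go(533.2,-374.3,180,-12)
```

```text
((531.6846313476562, -375.6826171875), (36.87318801879883, 79.02830505371094), 78.4472885131836)
az 0.1030 dx 0.1025 dy 0.4599 dz -0.1630 | mm [  82.   367.9 -130.4] turn -18.5 t 5.35
```

Request:
{"api": "arm_command", "payload": {"commands": [{"ax": 0, "ay": 0, "az": 0, "dx": 0.005, "dy": 0, "dz": -0.02, "hand": -1}, {"ax": 0, "ay": 0, "az": 0.0335, "dx": 0, "dy": 0, "dz": -0.05, "hand": -1}, {"ax": 0, "ay": 0, "az": 0.0335, "dx": 0, "dy": 0, "dz": -0.05, "hand": -1}, {"ax": 0, "ay": 0, "az": 0.0335, "dx": 0, "dy": 0, "dz": -0.045, "hand": -1}, {"ax": 0, "ay": 0, "az": 0, "dx": 0.012, "dy": 0.0577, "dz": 0, "hand": -1}, {"ax": 0, "ay": 0, "az": 0, "dx": 0.012, "dy": 0.0577, "dz": 0, "hand": -1}, {"ax": 0, "ay": 0, "az": 0, "dx": 0.012, "dy": 0.0577, "dz": 0, "hand": -1}, {"ax": 0, "ay": 0, "az": 0, "dx": 0.012, "dy": 0.0577, "dz": 0, "hand": -1}, {"ax": 0, "ay": 0, "az": 0, "dx": 0.012, "dy": 0.0577, "dz": 0, "hand": -1}, {"ax": 0, "ay": 0, "az": 0, "dx": 0.012, "dy": 0.0577, "dz": 0, "hand": -1}, {"ax": 0, "ay": 0, "az": 0, "dx": 0.012, "dy": 0.0577, "dz": 0, "hand": -1}, {"ax": 0, "ay": 0, "az": 0, "dx": 0.012, "dy": 0.0577, "dz": 0, "hand": -1}]}}

```text
time: 6.55
position: [533.1, -376.0, 180.8]
orientation: [-0.0, 0.995, -0.101, -0.0]
contact_force: [0.9, 0.4, 0.2]
gripper_width: 92.5
grasp_force: 0.0
```

Run:
```python
from h import *
go(531.7,-375.7,73,-11.55)
```

```text
az 0.0001 dx -0.0017 dy -0.0000 dz 0.1347 | mm [ -1.4  -0.  107.8] turn -0.0 t 6.55
```

Request:
{"api": "arm_command", "payload": {"commands": [{"ax": 0, "ay": 0, "az": 0, "dx": -0.0017, "dy": 0, "dz": 0.04, "hand": -1}, {"ax": 0, "ay": 0, "az": 0, "dx": 0, "dy": 0, "dz": 0.04, "hand": -1}, {"ax": 0, "ay": 0, "az": 0, "dx": 0, "dy": 0, "dz": 0.035, "hand": -1}, {"ax": 0, "ay": 0, "az": 0, "dx": 0, "dy": 0, "dz": 0.015, "hand": -1}, {"ax": 0, "ay": 0, "az": 0, "dx": 0, "dy": 0, "dz": 0.004, "hand": -1}, {"ax": 0, "ay": 0, "az": 0, "dx": 0, "dy": 0, "dz": 0, "hand": -1}]}}

```text
time: 7.15
position: [532.4, -374.1, 74.4]
orientation: [0.0, 0.995, -0.101, 0.0]
contact_force: [0.5, -0.5, 0.4]
gripper_width: 93.8
grasp_force: 0.0
```

Run:
```python
from h import *
go(531.7,-375.7,72.5,-11.55)
```

```text
az 0.0000 dx -0.0005 dy 0.0021 dz 0.0024 | mm [-0.4  1.7  1.9] turn -0.0 t 7.15
```

Request:
{"api": "arm_command", "payload": {"commands": [{"ax": 0, "ay": 0, "az": 0, "dx": 0, "dy": 0.0021, "dz": 0.002, "hand": -0.3}, {"ax": 0, "ay": 0, "az": 0, "dx": 0, "dy": 0, "dz": 0, "hand": 0.0}, {"ax": 0, "ay": 0, "az": 0, "dx": 0, "dy": 0, "dz": 0, "hand": 0.15}, {"ax": 0, "ay": 0, "az": 0, "dx": 0, "dy": 0, "dz": 0, "hand": 0.25}, {"ax": 0, "ay": 0, "az": 0, "dx": 0, "dy": 0, "dz": 0, "hand": 1}, {"ax": 0, "ay": 0, "az": 0, "dx": 0, "dy": 0, "dz": 0, "hand": 1}, {"ax": 0, "ay": 0, "az": 0, "dx": 0, "dy": 0, "dz": 0, "hand": 1}]}}

```text
time: 7.85
position: [531.7, -375.6, 72.2]
orientation: [-0.0, 0.995, -0.101, -0.0]
contact_force: [0.0, 0.4, -0.3]
gripper_width: 41.4
grasp_force: 0.0
```

Request:
{"api": "arm_command", "payload": {"commands": [{"ax": 0, "ay": 0, "az": 0, "dx": 0, "dy": 0, "dz": 0, "hand": 1}, {"ax": 0, "ay": 0, "az": 0, "dx": 0, "dy": 0, "dz": 0, "hand": 1}, {"ax": 0, "ay": 0, "az": 0, "dx": 0, "dy": 0, "dz": 0, "hand": 1}]}}

```text
time: 8.15
position: [531.6, -375.6, 72.2]
orientation: [-0.0, 0.995, -0.101, -0.0]
contact_force: [-0.8, 0.2, -0.3]
gripper_width: 35.6
grasp_force: 30.0
```

Request:
{"api": "arm_command", "payload": {"commands": [{"ax": 0, "ay": 0, "az": 0, "dx": 0, "dy": 0, "dz": -0.01, "hand": 1}, {"ax": 0, "ay": 0, "az": 0, "dx": 0, "dy": 0, "dz": -0.03, "hand": 1}, {"ax": 0, "ay": 0, "az": -0.0335, "dx": 0, "dy": 0, "dz": -0.04, "hand": 1}, {"ax": 0, "ay": 0, "az": -0.0335, "dx": 0, "dy": 0, "dz": -0.03, "hand": 1}, {"ax": 0, "ay": 0, "az": -0.0335, "dx": 0, "dy": 0, "dz": 0, "hand": 1}, {"ax": 0, "ay": 0, "az": 0, "dx": 0.0183, "dy": -0.0585, "dz": 0, "hand": 1}, {"ax": 0, "ay": 0, "az": 0, "dx": 0.0183, "dy": -0.0585, "dz": 0, "hand": 1}, {"ax": 0, "ay": 0, "az": 0, "dx": 0.0183, "dy": -0.0585, "dz": 0, "hand": 1}, {"ax": 0, "ay": 0, "az": 0, "dx": 0.0183, "dy": -0.0585, "dz": 0, "hand": 1}, {"ax": 0, "ay": 0, "az": 0, "dx": 0.0183, "dy": -0.0585, "dz": 0, "hand": 1}, {"ax": 0, "ay": 0, "az": 0, "dx": 0.0183, "dy": -0.0585, "dz": 0, "hand": 1}, {"ax": 0, "ay": 0, "az": 0, "dx": 0.0183, "dy": -0.0585, "dz": 0, "hand": 1}]}}

```text
time: 9.35
position: [596.3, -36.7, 161.0]
orientation: [0.0, 0.998, 0.057, 0.0]
contact_force: [1.8, -0.9, -0.2]
gripper_width: 35.8
grasp_force: 30.0
```

Request:
{"api": "arm_command", "payload": {"commands": [{"ax": 0, "ay": 0, "az": 0, "dx": 0.0183, "dy": -0.0585, "dz": 0, "hand": 1}, {"ax": 0, "ay": 0, "az": 0, "dx": 0, "dy": 0, "dz": 0, "hand": 1}]}}

```text
time: 9.55
position: [605.8, 17.7, 161.0]
orientation: [-0.001, 0.998, 0.061, 0.001]
contact_force: [-0.4, -0.6, -1.6]
gripper_width: 36.1
grasp_force: 30.0
```

Run:
```python
from h import *
import pickle
go(605.4,10,60,6.5)
c=grab('wrist');cv2.imwrite('pics/w4.png',cv2.resize(c['image'],None,fx=1.5,fy=1.5,interpolation=cv2.INTER_CUBIC));pickle.dump(c,open('w4.pkl','wb'))
```

```text
az 0.0030 dx -0.0016 dy 0.0095 dz 0.1263 | mm [ -1.3   7.6 101. ] turn -0.5 t 9.55
```

View pics/w4.png

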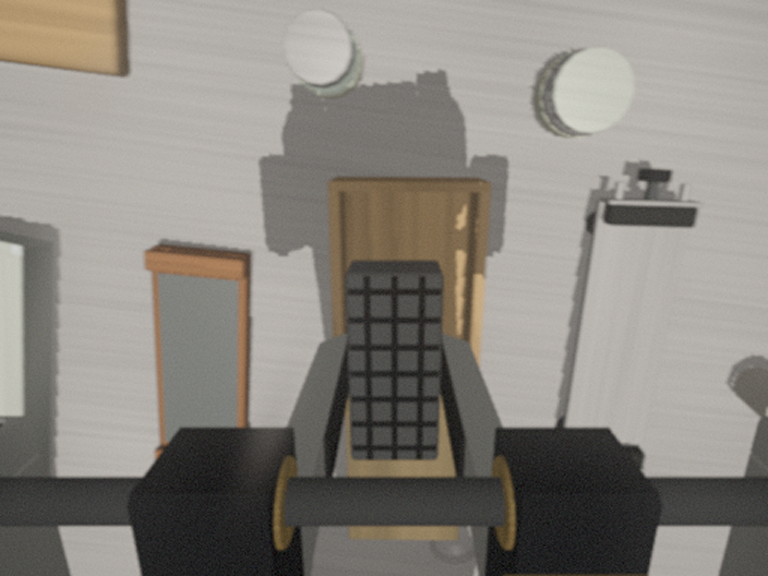

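The view shows the stone held square, with the case's +x rim corners at (330,180) and (489,180), level in the picture. The tool yaw therefore matches the case.

Run:
```python
from h import *
import pickle
c=pickle.load(open('w4.pkl','rb'))
P=onz(c,np.array([(330,180),(489,180),(331,330),(484,330)])/1.5,48)[:,:2];print(P.round(1))
q=onz(c,np.array([(348,268),(441,268),(353,458),(438,458)])/1.5,183)[:,:2];print('stone top',q.round(1),q.mean(0))
v=P[0]-P[1];a=np.arctan2(v[1],v[0])-np.pi/2;print(np.degrees(a),np.linalg.norm(v))
X=np.array([np.cos(a),np.sin(a)]);C=P[:2].mean(0)-82*X;print('case',C, C+18*X)
print(yaw());t=C+18*X;go(t[0],t[1],60,np.degrees(a)); go(t[0],t[1],60)
```

```text
[[663.8  65.5]
 [675.8 -31. ]
 [565.3  56.6]
 [578.1 -45.6]]
stone top [[646.8  39.5]
 [650.8   7.5]
 [569.8  30.2]
 [574.   -3.1]] [610.3260297   18.53947668]
7.064282225364962 97.25032559954425
case [588.40844409   7.12967232] [606.27180244   9.34336345]
6.850436109181287
az -0.0012 dx 0.0002 dy 0.0054 dz 0.1260 | mm [  0.2   4.3 100.8] turn 0.2 t 9.6
az -0.0000 dx 0.0002 dy 0.0054 dz 0.1260 | mm [  0.2   4.3 100.8] turn 0.0 t 9.6
```

Request:
{"api": "arm_command", "payload": {"commands": [{"ax": 0, "ay": 0, "az": 0, "dx": 0, "dy": 0.0054, "dz": 0.03, "hand": 1}, {"ax": 0, "ay": 0, "az": 0, "dx": 0, "dy": 0, "dz": 0.04, "hand": 1}, {"ax": 0, "ay": 0, "az": 0, "dx": 0, "dy": 0, "dz": 0.04, "hand": 1}, {"ax": 0, "ay": 0, "az": 0, "dx": 0, "dy": 0, "dz": 0, "hand": 1}, {"ax": 0, "ay": 0, "az": 0, "dx": 0, "dy": 0, "dz": 0, "hand": 1}]}}

```text
time: 10.1
position: [606.0, 4.7, 73.1]
orientation: [0.0, 0.998, 0.057, -0.0]
contact_force: [0.9, 0.4, -1.2]
gripper_width: 35.5
grasp_force: 30.0
```

Run:
```python
from h import *
go(606.3,9.3,14,7)
```

```text
az -0.0028 dx 0.0011 dy -0.0057 dz 0.0738 | mm [ 0.8 -4.6 59.1] turn 0.5 t 10.1
```

Request:
{"api": "arm_command", "payload": {"commands": [{"ax": 0, "ay": 0, "az": -0.0028, "dx": 0, "dy": -0.0057, "dz": 0, "hand": 1}, {"ax": 0, "ay": 0, "az": 0, "dx": 0, "dy": 0, "dz": 0.03, "hand": 1}, {"ax": 0, "ay": 0, "az": 0, "dx": 0, "dy": 0, "dz": 0.03, "hand": 1}, {"ax": 0, "ay": 0, "az": 0, "dx": 0, "dy": 0, "dz": 0.01, "hand": 1}, {"ax": 0, "ay": 0, "az": 0, "dx": 0, "dy": 0, "dz": 0, "hand": 1}, {"ax": 0, "ay": 0, "az": 0, "dx": 0, "dy": 0, "dz": 0, "hand": 1}]}}

```text
time: 10.7
position: [606.2, 10.1, 17.7]
orientation: [-0.0, 0.998, 0.061, 0.001]
contact_force: [0.8, -0.1, -0.7]
gripper_width: 35.8
grasp_force: 30.0
```

Request:
{"api": "arm_command", "payload": {"commands": [{"ax": 0, "ay": 0, "az": 0, "dx": 0, "dy": 0, "dz": 0.003, "hand": 1}, {"ax": 0, "ay": 0, "az": 0, "dx": 0, "dy": 0, "dz": 0.0012, "hand": 1}, {"ax": 0, "ay": 0, "az": 0, "dx": 0, "dy": 0, "dz": 0, "hand": 1}]}}

```text
time: 11.0
position: [605.5, 9.9, 13.2]
orientation: [-0.0, 0.998, 0.061, 0.0]
contact_force: [-0.5, 0.4, -1.4]
gripper_width: 35.6
grasp_force: 30.0
```

Request:
{"api": "arm_command", "payload": {"commands": [{"ax": 0, "ay": 0, "az": 0, "dx": 0, "dy": 0, "dz": 0.0014, "hand": 1}, {"ax": 0, "ay": 0, "az": 0, "dx": 0, "dy": 0, "dz": 0.0012, "hand": 1}, {"ax": 0, "ay": 0, "az": 0, "dx": 0, "dy": 0, "dz": 0, "hand": 1}]}}

```text
time: 11.3
position: [605.2, 9.9, 10.7]
orientation: [-0.0, 0.998, 0.061, -0.0]
contact_force: [-0.7, -0.5, -0.9]
gripper_width: 36.0
grasp_force: 30.0
```

Request:
{"api": "arm_command", "payload": {"commands": [{"ax": 0, "ay": 0, "az": 0, "dx": 0, "dy": 0, "dz": 0.0009, "hand": 1}, {"ax": 0, "ay": 0, "az": 0, "dx": 0, "dy": 0, "dz": 0, "hand": 1}]}}

```text
time: 11.5
position: [605.4, 9.9, 10.2]
orientation: [-0.0, 0.998, 0.061, 0.0]
contact_force: [-0.6, -0.1, 1.2]
gripper_width: 36.2
grasp_force: 30.0
```

Request:
{"api": "arm_command", "payload": {"commands": [{"ax": 0, "ay": 0, "az": 0, "dx": 0, "dy": 0, "dz": 0, "hand": 0.0}, {"ax": 0, "ay": 0, "az": 0, "dx": 0, "dy": 0, "dz": 0, "hand": 0.0}, {"ax": 0, "ay": 0, "az": 0, "dx": 0, "dy": 0, "dz": 0, "hand": 0.0}, {"ax": 0, "ay": 0, "az": 0, "dx": 0, "dy": 0, "dz": 0, "hand": 0.0}]}}

```text
time: 11.9
position: [605.4, 9.9, 10.1]
orientation: [-0.0, 0.998, 0.061, -0.0]
contact_force: [-0.5, 0.2, -0.8]
gripper_width: 47.3
grasp_force: 0.0
```

Request:
{"api": "arm_command", "payload": {"commands": [{"ax": 0, "ay": 0, "az": 0, "dx": 0, "dy": 0, "dz": -0.02, "hand": 0.0}, {"ax": 0, "ay": 0, "az": 0, "dx": 0, "dy": 0, "dz": -0.05, "hand": 0.0}, {"ax": 0, "ay": 0, "az": 0, "dx": 0, "dy": 0, "dz": -0.05, "hand": 1}, {"ax": 0, "ay": 0, "az": 0, "dx": -0.049, "dy": 0, "dz": 0, "hand": 1}, {"ax": 0, "ay": 0, "az": 0, "dx": -0.049, "dy": 0, "dz": 0, "hand": 1}, {"ax": 0, "ay": 0, "az": 0, "dx": -0.049, "dy": 0, "dz": 0, "hand": 1}, {"ax": 0, "ay": 0, "az": 0, "dx": 0, "dy": 0, "dz": 0, "hand": 1}, {"ax": 0, "ay": 0, "az": 0, "dx": 0, "dy": 0, "dz": 0, "hand": 1}]}}

```text
time: 12.7
position: [488.9, -4.7, 107.5]
orientation: [0.0, 0.998, 0.061, 0.001]
contact_force: [0.9, 0.4, -0.1]
gripper_width: 2.8
grasp_force: 0.0
```

Run:
```python
from h import *
go(488.8,-5.2,50,7)
c=grab('scene');cv2.imwrite('pics/sc2.png',cv2.resize(c['image'][170:250,240:350],None,fx=4,fy=4))
```

```text
az 0.0002 dx -0.0002 dy 0.0006 dz 0.0718 | mm [-0.2  0.5 57.5] turn -0.0 t 12.7
```

View pics/sc2.png

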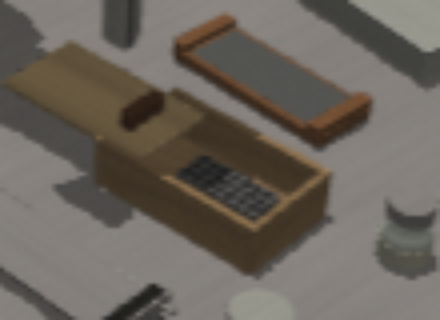

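The crop shows the dressing stone flat inside the case at about (228,187), clear of the cover. Next I shut the cover.

Request:
{"api": "arm_command", "payload": {"commands": [{"ax": 0, "ay": 0, "az": 0, "dx": 0, "dy": 0, "dz": 0.04, "hand": 1}, {"ax": 0, "ay": 0, "az": 0, "dx": 0, "dy": 0, "dz": 0.024, "hand": 1}, {"ax": 0, "ay": 0, "az": 0, "dx": 0, "dy": 0, "dz": 0.0075, "hand": 1}, {"ax": 0, "ay": 0, "az": 0, "dx": 0, "dy": 0, "dz": 0, "hand": 1}, {"ax": 0, "ay": 0, "az": 0, "dx": 0.01, "dy": 0, "dz": 0, "hand": 1}, {"ax": 0, "ay": 0, "az": 0, "dx": 0.02, "dy": 0, "dz": 0, "hand": 1}, {"ax": 0, "ay": 0, "az": 0, "dx": 0.03, "dy": 0, "dz": 0, "hand": 1}, {"ax": 0, "ay": 0, "az": 0, "dx": 0.03, "dy": 0, "dz": 0, "hand": 1}, {"ax": 0, "ay": 0, "az": 0, "dx": 0.03, "dy": 0, "dz": 0, "hand": 1}, {"ax": 0, "ay": 0, "az": 0, "dx": 0.025, "dy": 0, "dz": 0, "hand": 1}, {"ax": 0, "ay": 0, "az": 0, "dx": 0.005, "dy": 0, "dz": 0, "hand": 1}, {"ax": 0, "ay": 0, "az": 0, "dx": 0, "dy": 0, "dz": 0, "hand": 1}]}}

```text
time: 13.95
position: [608.3, 10.4, 49.4]
orientation: [-0.0, 0.998, 0.061, 0.0]
contact_force: [-0.7, 0.0, -0.1]
gripper_width: 0.5
grasp_force: 0.0
```

Request:
{"api": "arm_command", "payload": {"commands": [{"ax": 0, "ay": 0, "az": 0, "dx": 0.003, "dy": 0, "dz": 0, "hand": 1}, {"ax": 0, "ay": 0, "az": 0, "dx": 0.002, "dy": 0, "dz": 0, "hand": 1}, {"ax": 0, "ay": 0, "az": 0, "dx": 0, "dy": 0, "dz": 0, "hand": 1}]}}

```text
time: 14.25
position: [611.2, 10.6, 49.0]
orientation: [0.0, 0.998, 0.061, -0.0]
contact_force: [-4.0, -0.2, 2.3]
gripper_width: 0.2
grasp_force: 1.9
```

Request:
{"api": "arm_command", "payload": {"commands": [{"ax": 0, "ay": 0, "az": 0, "dx": 0.003, "dy": 0, "dz": 0, "hand": 1}, {"ax": 0, "ay": 0, "az": 0, "dx": 0, "dy": 0, "dz": 0, "hand": 1}, {"ax": 0, "ay": 0, "az": 0, "dx": 0, "dy": 0, "dz": 0, "hand": 1}]}}

```text
time: 14.55
position: [611.4, 10.6, 48.6]
orientation: [0.0, 0.998, 0.061, -0.003]
contact_force: [-17.5, -2.1, 12.5]
gripper_width: 0.4
grasp_force: 9.2
```

Request:
{"api": "arm_command", "payload": {"commands": [{"ax": 0, "ay": 0, "az": 0, "dx": -0.009, "dy": 0, "dz": 0, "hand": 1}, {"ax": 0, "ay": 0, "az": 0, "dx": -0.004, "dy": 0, "dz": -0.045, "hand": 1}, {"ax": 0, "ay": 0, "az": 0, "dx": 0, "dy": 0, "dz": -0.06, "hand": -1}, {"ax": 0, "ay": 0, "az": 0, "dx": 0, "dy": 0, "dz": -0.06, "hand": -1}, {"ax": 0, "ay": 0, "az": 0.04, "dx": 0, "dy": 0, "dz": 0, "hand": -1}, {"ax": 0, "ay": 0, "az": 0.04, "dx": 0, "dy": 0, "dz": 0, "hand": -1}, {"ax": 0, "ay": 0, "az": 0, "dx": 0, "dy": 0, "dz": 0, "hand": -1}]}}

```text
time: 15.25
position: [603.8, 9.7, 181.3]
orientation: [0.0, 0.998, -0.065, 0.001]
contact_force: [0.4, 0.2, -0.4]
gripper_width: 37.2
grasp_force: 0.0
```

Run:
```python
from h import *
go(500,-375,190,-8)
```

```text
az 0.0028 dx -0.0616 dy 0.4942 dz -0.0108 | mm [-49.3 395.4  -8.7] turn -0.5 t 15.25
```

Request:
{"api": "arm_command", "payload": {"commands": [{"ax": 0, "ay": 0, "az": 0.0028, "dx": -0.0068, "dy": 0.055, "dz": -0.0012, "hand": -1}, {"ax": 0, "ay": 0, "az": 0, "dx": -0.0068, "dy": 0.055, "dz": -0.0012, "hand": -1}, {"ax": 0, "ay": 0, "az": 0, "dx": -0.0068, "dy": 0.055, "dz": -0.0012, "hand": -1}, {"ax": 0, "ay": 0, "az": 0, "dx": -0.0068, "dy": 0.055, "dz": -0.0012, "hand": -1}, {"ax": 0, "ay": 0, "az": 0, "dx": -0.0068, "dy": 0.055, "dz": -0.0012, "hand": -1}, {"ax": 0, "ay": 0, "az": 0, "dx": -0.0068, "dy": 0.055, "dz": -0.0012, "hand": -1}, {"ax": 0, "ay": 0, "az": 0, "dx": -0.0068, "dy": 0.055, "dz": -0.0012, "hand": -1}, {"ax": 0, "ay": 0, "az": 0, "dx": -0.0068, "dy": 0.055, "dz": -0.0012, "hand": -1}, {"ax": 0, "ay": 0, "az": 0, "dx": -0.0068, "dy": 0.055, "dz": -0.0012, "hand": -1}, {"ax": 0, "ay": 0, "az": 0, "dx": 0, "dy": 0, "dz": 0, "hand": -1}, {"ax": 0, "ay": 0, "az": 0, "dx": 0, "dy": 0, "dz": 0, "hand": -1}]}}

```text
time: 16.35
position: [500.9, -376.6, 189.0]
orientation: [-0.0, 0.998, -0.068, -0.0]
contact_force: [0.4, 0.8, 0.6]
gripper_width: 93.9
grasp_force: 0.0
```

Run:
```python
from h import *
import pickle
go(500,-375,190,-8)
c=grab('wrist');cv2.imwrite('pics/w5.png',cv2.resize(c['image'],None,fx=1.5,fy=1.5,interpolation=cv2.INTER_CUBIC));pickle.dump(c,open('w5.pkl','wb'))
```

```text
az 0.0013 dx -0.0014 dy -0.0018 dz -0.0013 | mm [-1.2 -1.4 -1. ] turn -0.2 t 16.35
```

View pics/w5.png

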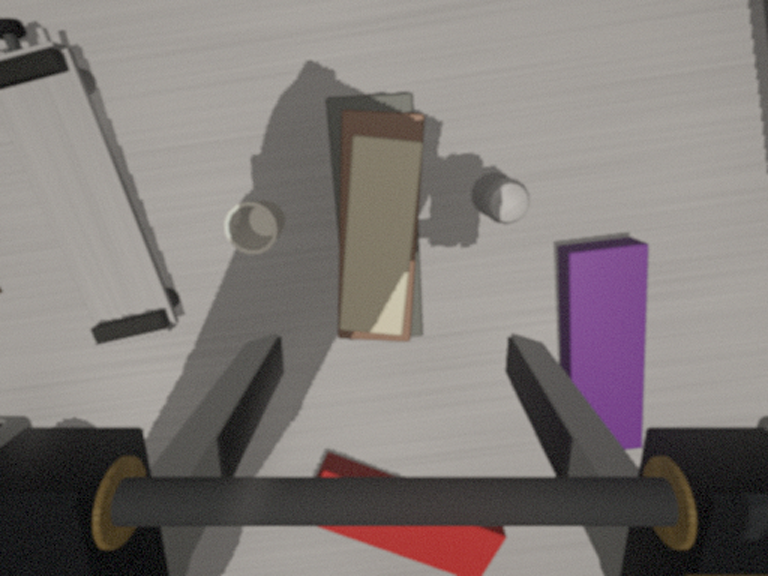

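The view shows the fine stone at (353,137), (422,142), (406,335) and (340,331). The brown stone under it has its top corners near (342,111) and (424,115), and the coarse stone is at (327,98), (412,93) and (422,335).

```bash
cat >> h.py <<'E'
def rect(c,L,z,name=''):
    "corners far-left, far-right, near-right, near-left in 1.5x pixels"
    P=onz(c,np.array(L)/1.5,z)[:,:2]; v=(P[0]+P[1]-P[2]-P[3])/2
    a=np.degrees(np.arctan2(v[1],v[0])); w=np.linalg.norm(P[0]+P[3]-P[1]-P[2])/2
    print(name,'ctr',P.mean(0).round(1),'yaw',round(a,2),'len',round(np.linalg.norm(v),1),'wid',round(w,1),'ends',P.round(0).tolist()); return P.mean(0),a
E
python3 - <<'E'
from h import *
import pickle
c=pickle.load(open('w5.pkl','rb'))
f,a=rect(c,[(353,137),(422,142),(406,335),(340,331)],68,'fine')
rect(c,[(342,111),(424,115),(410,341),(338,336)],50,'med')
go(f[0],f[1],54,a)
E
```

```text
fine ctr [ 524.8 -369.7] yaw -12.47 len 128.5 wid 44.1 ends [[592.0, -363.0], [583.0, -404.0], [457.0, -378.0], [467.0, -333.0]]
med ctr [ 527.1 -368.4] yaw -10.57 len 156.5 wid 52.8 ends [[609.0, -357.0], [599.0, -409.0], [445.0, -380.0], [456.0, -328.0]]
az 0.0265 dx 0.0268 dy -0.0132 dz 0.1689 | mm [ 21.4 -10.5 135.1] turn -4.8 t 16.4
```

Request:
{"api": "arm_command", "payload": {"commands": [{"ax": 0, "ay": 0, "az": 0.0265, "dx": 0, "dy": 0, "dz": 0, "hand": -1}, {"ax": 0, "ay": 0, "az": 0, "dx": 0.0268, "dy": -0.0132, "dz": 0, "hand": -1}, {"ax": 0, "ay": 0, "az": 0, "dx": 0, "dy": 0, "dz": 0.04, "hand": -1}, {"ax": 0, "ay": 0, "az": 0, "dx": 0, "dy": 0, "dz": 0.045, "hand": -1}, {"ax": 0, "ay": 0, "az": 0, "dx": 0, "dy": 0, "dz": 0.045, "hand": -1}, {"ax": 0, "ay": 0, "az": 0, "dx": 0, "dy": 0, "dz": 0.025, "hand": -1}, {"ax": 0, "ay": 0, "az": 0, "dx": 0, "dy": 0, "dz": 0.006, "hand": -0.4}, {"ax": 0, "ay": 0, "az": 0, "dx": 0, "dy": 0, "dz": 0, "hand": -0.2}, {"ax": 0, "ay": 0, "az": 0, "dx": 0, "dy": 0, "dz": 0, "hand": -0.2}]}}

```text
time: 17.3
position: [525.7, -370.2, 62.1]
orientation: [0.0, 0.994, -0.109, 0.001]
contact_force: [0.4, -0.6, 0.2]
gripper_width: 73.5
grasp_force: 0.0
```

Run:
```python
from h import *
go(524.8,-369.7,53.3,-12.47)
```

```text
az -0.0004 dx -0.0012 dy -0.0004 dz 0.0110 | mm [-1.  -0.3  8.8] turn 0.1 t 17.3
```

Request:
{"api": "arm_command", "payload": {"commands": [{"ax": 0, "ay": 0, "az": 0, "dx": -0.0012, "dy": 0, "dz": 0.0095, "hand": -0.2}, {"ax": 0, "ay": 0, "az": 0, "dx": 0, "dy": 0, "dz": 0, "hand": -0.1}, {"ax": 0, "ay": 0, "az": 0, "dx": 0, "dy": 0, "dz": 0, "hand": 0}, {"ax": 0, "ay": 0, "az": 0, "dx": 0, "dy": 0, "dz": 0, "hand": 0.1}, {"ax": 0, "ay": 0, "az": 0, "dx": 0, "dy": 0, "dz": 0, "hand": 1}, {"ax": 0, "ay": 0, "az": 0, "dx": 0, "dy": 0, "dz": 0, "hand": 1}, {"ax": 0, "ay": 0, "az": 0, "dx": 0, "dy": 0, "dz": 0, "hand": 1}, {"ax": 0, "ay": 0, "az": 0, "dx": 0, "dy": 0, "dz": 0, "hand": 1}]}}

```text
time: 18.1
position: [523.9, -370.2, 53.4]
orientation: [0.0, 0.994, -0.11, 0.0]
contact_force: [-1.0, 1.3, 5.8]
gripper_width: 43.6
grasp_force: 30.0
```

Request:
{"api": "arm_command", "payload": {"commands": [{"ax": 0, "ay": 0, "az": 0, "dx": 0, "dy": 0, "dz": -0.005, "hand": 1}, {"ax": 0, "ay": 0, "az": 0, "dx": 0, "dy": 0, "dz": -0.02, "hand": 1}, {"ax": 0, "ay": 0, "az": 0, "dx": 0, "dy": 0, "dz": -0.05, "hand": 1}, {"ax": 0, "ay": 0, "az": 0, "dx": 0, "dy": 0, "dz": -0.06, "hand": 1}, {"ax": 0, "ay": 0, "az": -0.038, "dx": 0, "dy": 0, "dz": -0.04, "hand": 1}, {"ax": 0, "ay": 0, "az": -0.038, "dx": 0, "dy": 0, "dz": 0, "hand": 1}, {"ax": 0, "ay": 0, "az": 0, "dx": -0.006, "dy": -0.055, "dz": 0, "hand": 1}, {"ax": 0, "ay": 0, "az": 0, "dx": -0.006, "dy": -0.06, "dz": 0, "hand": 1}, {"ax": 0, "ay": 0, "az": 0, "dx": -0.006, "dy": -0.06, "dz": 0, "hand": 1}, {"ax": 0, "ay": 0, "az": 0, "dx": -0.006, "dy": -0.06, "dz": 0, "hand": 1}, {"ax": 0, "ay": 0, "az": 0, "dx": -0.006, "dy": -0.06, "dz": 0, "hand": 1}, {"ax": 0, "ay": 0, "az": 0, "dx": -0.006, "dy": -0.06, "dz": 0, "hand": 1}]}}

```text
time: 19.3
position: [489.2, -85.0, 194.3]
orientation: [0.0, 1.0, 0.009, 0.0]
contact_force: [1.5, -0.5, -2.3]
gripper_width: 43.7
grasp_force: 30.0
```

Request:
{"api": "arm_command", "payload": {"commands": [{"ax": 0, "ay": 0, "az": 0, "dx": -0.006, "dy": -0.06, "dz": 0, "hand": 1}, {"ax": 0, "ay": 0, "az": 0, "dx": -0.006, "dy": -0.06, "dz": 0, "hand": 1}, {"ax": 0, "ay": 0, "az": 0, "dx": -0.006, "dy": -0.055, "dz": 0, "hand": 1}, {"ax": 0, "ay": 0, "az": 0, "dx": 0, "dy": 0, "dz": 0, "hand": 1}, {"ax": 0, "ay": 0, "az": 0, "dx": 0, "dy": 0, "dz": 0, "hand": 1}]}}

```text
time: 19.8
position: [472.8, 53.6, 194.0]
orientation: [0.0, 1.0, 0.01, 0.0]
contact_force: [-0.2, -0.3, -2.8]
gripper_width: 43.6
grasp_force: 30.0
```

Run:
```python
from h import *
import pickle
c=grab('wrist');cv2.imwrite('pics/w6.png',cv2.resize(c['image'],None,fx=1.5,fy=1.5,interpolation=cv2.INTER_CUBIC));pickle.dump(c,open('w6.pkl','wb'))
go(512,155,150,1.2)
```

```text
az -0.0009 dx 0.0515 dy -0.1271 dz 0.0547 | mm [  41.2 -101.6   43.8] turn 0.2 t 19.85
```

View pics/w6.png

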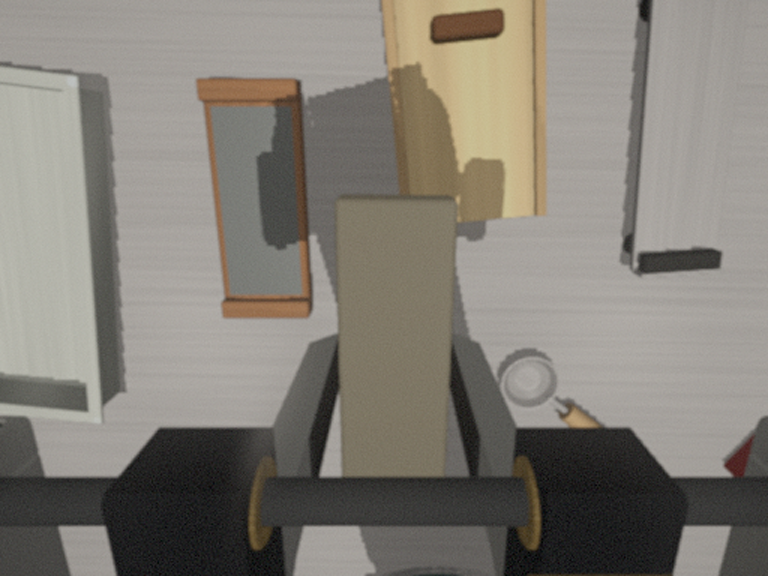

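The view shows the base's outer corners at (198,79), (300,80), (311,316) and (224,317). The held fine stone is straight, with its far edge at row 199.

Run:
```python
from h import *
import pickle
c=pickle.load(open('w6.pkl','rb'))
b,a=rect(c,[(198,79),(300,80),(311,316),(224,317)],24,'base')
q=onz(c,np.array([(337,200),(455,200),(446,475),(342,475)])/1.5,208.6)
p=tool()[0];y=np.radians(yaw());M=np.array([[np.cos(y),np.sin(y)],[-np.sin(y),np.cos(y)]])
print('stone rel TCP',((q[:,:2]-p[:2])@M.T).round(1).tolist(), yaw())
rect(c,[(640,0),(720,0),(720,255),(640,262)],32)
```

```text
base ctr [510.5 155.5] yaw 0.87 len 174.3 wid 69.8 ends [[597.0, 192.0], [598.0, 122.0], [424.0, 120.0], [422.0, 189.0]]
stone rel TCP [[65.7, 21.8], [65.7, -19.3], [-48.3, -20.1], [-48.4, 23.5]] 1.0434008861658566
 ctr [ 564.4 -143.1] yaw 11.2 len 173.7 wid 55.3 ends [[649.0, -101.0], [650.0, -152.0], [483.0, -189.0], [476.0, -131.0]]
```

Request:
{"api": "arm_command", "payload": {"commands": [{"ax": 0, "ay": 0, "az": 0, "dx": 0.025, "dy": -0.06, "dz": 0, "hand": 1}, {"ax": 0, "ay": 0, "az": 0, "dx": 0.025, "dy": -0.06, "dz": 0, "hand": 1}, {"ax": 0, "ay": 0, "az": 0, "dx": 0, "dy": -0.007, "dz": 0.03, "hand": 1}, {"ax": 0, "ay": 0, "az": 0, "dx": 0, "dy": 0, "dz": 0.05, "hand": 1}, {"ax": 0, "ay": 0, "az": 0, "dx": 0, "dy": 0, "dz": 0.05, "hand": 1}, {"ax": 0, "ay": 0, "az": 0, "dx": 0, "dy": 0, "dz": 0.04, "hand": 1}, {"ax": 0, "ay": 0, "az": 0, "dx": 0, "dy": 0, "dz": 0, "hand": 1}, {"ax": 0, "ay": 0, "az": 0, "dx": 0, "dy": 0, "dz": 0, "hand": 1}, {"ax": 0, "ay": 0, "az": 0, "dx": 0, "dy": 0, "dz": 0, "hand": 1}]}}

```text
time: 20.75
position: [510.8, 151.4, 59.1]
orientation: [-0.0, 1.0, 0.009, 0.001]
contact_force: [1.0, -0.3, -2.2]
gripper_width: 43.6
grasp_force: 30.0
```

Run:
```python
from h import *
go(510.3,155.3,22,1.0)
```

```text
az -0.0000 dx -0.0005 dy -0.0048 dz 0.0463 | mm [-0.4 -3.9 37.1] turn 0.0 t 20.75
```

Request:
{"api": "arm_command", "payload": {"commands": [{"ax": 0, "ay": 0, "az": 0, "dx": -0.0005, "dy": -0.0048, "dz": 0.01, "hand": 1}, {"ax": 0, "ay": 0, "az": 0, "dx": 0, "dy": 0, "dz": 0.025, "hand": 1}, {"ax": 0, "ay": 0, "az": 0, "dx": 0, "dy": 0, "dz": 0.009, "hand": 1}, {"ax": 0, "ay": 0, "az": 0, "dx": 0, "dy": 0, "dz": 0.002, "hand": 1}, {"ax": 0, "ay": 0, "az": 0, "dx": 0, "dy": 0, "dz": 0, "hand": 1}, {"ax": 0, "ay": 0, "az": 0, "dx": 0, "dy": 0, "dz": 0, "hand": 1}]}}

```text
time: 21.35
position: [509.4, 155.6, 21.0]
orientation: [-0.0, 1.0, 0.009, 0.0]
contact_force: [-0.1, 0.3, -2.9]
gripper_width: 43.6
grasp_force: 30.0
```

Run:
```python
from h import *
go(510.3,155.3,19.5,1.0)
```

```text
az 0.0003 dx 0.0011 dy 0.0004 dz 0.0019 | mm [0.9 0.3 1.5] turn -0.1 t 21.35
```

Request:
{"api": "arm_command", "payload": {"commands": [{"ax": 0, "ay": 0, "az": 0, "dx": 0.0011, "dy": 0, "dz": 0.001, "hand": 1}, {"ax": 0, "ay": 0, "az": 0, "dx": 0, "dy": 0, "dz": 0.0009, "hand": 1}, {"ax": 0, "ay": 0, "az": 0, "dx": 0, "dy": 0, "dz": 0, "hand": 1}]}}

```text
time: 21.65
position: [510.3, 155.5, 19.3]
orientation: [-0.0, 1.0, 0.009, 0.0]
contact_force: [-1.2, -0.3, 4.6]
gripper_width: 44.0
grasp_force: 30.0
```

Request:
{"api": "arm_command", "payload": {"commands": [{"ax": 0, "ay": 0, "az": 0, "dx": 0, "dy": 0, "dz": 0, "hand": 0}, {"ax": 0, "ay": 0, "az": 0, "dx": 0, "dy": 0, "dz": 0, "hand": -0.2}, {"ax": 0, "ay": 0, "az": 0, "dx": 0, "dy": 0, "dz": 0, "hand": -0.4}, {"ax": 0, "ay": 0, "az": 0, "dx": 0, "dy": 0, "dz": -0.01, "hand": -0.4}, {"ax": 0, "ay": 0, "az": 0, "dx": 0, "dy": 0, "dz": -0.03, "hand": -0.4}, {"ax": 0, "ay": 0, "az": 0, "dx": 0, "dy": 0, "dz": -0.055, "hand": -0.4}, {"ax": 0, "ay": 0, "az": 0, "dx": -0.03, "dy": 0, "dz": -0.055, "hand": -0.4}, {"ax": 0, "ay": 0, "az": 0, "dx": -0.03, "dy": 0.02, "dz": -0.05, "hand": -0.4}, {"ax": 0, "ay": 0, "az": 0, "dx": 0, "dy": 0.04, "dz": 0, "hand": -0.4}, {"ax": 0, "ay": 0, "az": 0, "dx": 0, "dy": 0, "dz": 0, "hand": -0.4}, {"ax": 0, "ay": 0, "az": 0, "dx": 0, "dy": 0, "dz": 0, "hand": -0.4}]}}

```text
time: 22.75
position: [462.9, 106.2, 179.2]
orientation: [0.0, 1.0, 0.009, 0.0]
contact_force: [0.7, 0.1, 0.4]
gripper_width: 65.5
grasp_force: 0.0
```

Run:
```python
from h import *
import pickle
c=grab('wrist');cv2.imwrite('pics/w7.png',cv2.resize(c['image'],None,fx=1.5,fy=1.5,interpolation=cv2.INTER_CUBIC));pickle.dump(c,open('w7.pkl','wb'))
go(505,-370,185,-10.5)
```

```text
az 0.0641 dx 0.1605 dy 0.5766 dz -0.0077 | mm [128.4 461.2  -6.1] turn -11.5 t 22.8
```

View pics/w7.png

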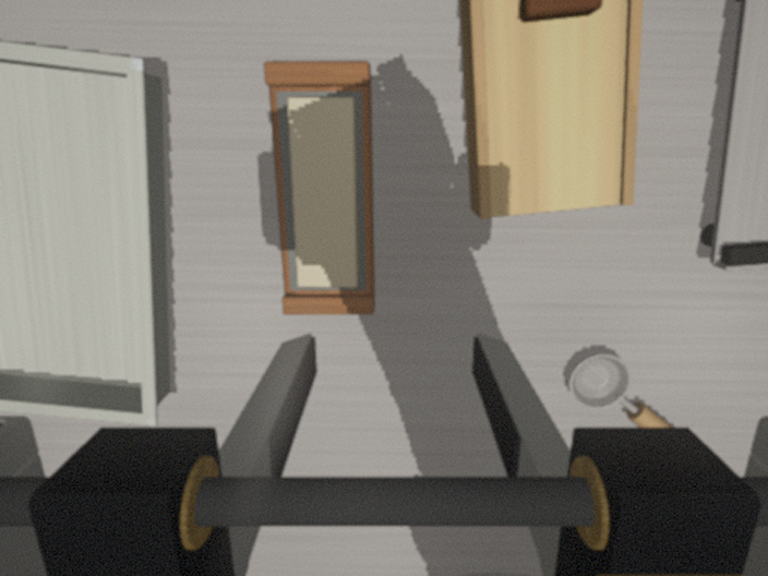

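The view shows the fine stone lying between the lips, with corners near (288,96), (355,97), (357,289) and (298,286). The pan's right rim edge runs from (143,58) to (155,424).

Run:
```python
from h import *
import pickle
c=pickle.load(open('w7.pkl','rb'))
rect(c,[(265,63),(369,62),(373,312),(283,313)],24,'base')
rect(c,[(288,96),(355,97),(357,289),(298,287)],34,'fine')
P=onz(c,np.array([(143,58),(155,424)])/1.5,40)[:,:2];print('pan right rim',P)
```

```text
base ctr [510.4 158.2] yaw 1.02 len 173.9 wid 68.3 ends [[596.0, 194.0], [598.0, 126.0], [424.0, 122.0], [422.0, 191.0]]
fine ctr [511.  155.5] yaw 0.35 len 129.6 wid 43.1 ends [[576.0, 177.0], [576.0, 134.0], [446.0, 134.0], [447.0, 176.0]]
pan right rim [[595.64068938 265.17652925]
 [334.14944024 291.88288042]]
```

Request:
{"api": "arm_command", "payload": {"commands": [{"ax": 0, "ay": 0, "az": 0.032, "dx": 0, "dy": 0, "dz": 0, "hand": -1}, {"ax": 0, "ay": 0, "az": 0.032, "dx": 0, "dy": 0, "dz": 0, "hand": -1}, {"ax": 0, "ay": 0, "az": 0, "dx": 0.016, "dy": 0.0577, "dz": -0.001, "hand": -1}, {"ax": 0, "ay": 0, "az": 0, "dx": 0.016, "dy": 0.0577, "dz": -0.001, "hand": -1}, {"ax": 0, "ay": 0, "az": 0, "dx": 0.016, "dy": 0.0577, "dz": -0.001, "hand": -1}, {"ax": 0, "ay": 0, "az": 0, "dx": 0.016, "dy": 0.0577, "dz": -0.001, "hand": -1}, {"ax": 0, "ay": 0, "az": 0, "dx": 0.016, "dy": 0.0577, "dz": -0.001, "hand": -1}, {"ax": 0, "ay": 0, "az": 0, "dx": 0.016, "dy": 0.0577, "dz": -0.001, "hand": -1}, {"ax": 0, "ay": 0, "az": 0, "dx": 0.016, "dy": 0.0577, "dz": -0.001, "hand": -1}, {"ax": 0, "ay": 0, "az": 0, "dx": 0.016, "dy": 0.0577, "dz": -0.001, "hand": -1}, {"ax": 0, "ay": 0, "az": 0, "dx": 0.016, "dy": 0.0577, "dz": -0.001, "hand": -1}, {"ax": 0, "ay": 0, "az": 0, "dx": 0.016, "dy": 0.0577, "dz": -0.001, "hand": -1}]}}

```text
time: 24.0
position: [505.5, -371.5, 185.9]
orientation: [-0.001, 0.996, -0.091, -0.0]
contact_force: [0.6, 0.7, 0.8]
gripper_width: 93.9
grasp_force: 0.0
```

Request:
{"api": "arm_command", "payload": {"commands": [{"ax": 0, "ay": 0, "az": 0, "dx": 0, "dy": 0, "dz": 0, "hand": -1}, {"ax": 0, "ay": 0, "az": 0, "dx": 0, "dy": 0, "dz": 0, "hand": -1}]}}

```text
time: 24.2
position: [505.1, -370.3, 185.4]
orientation: [-0.001, 0.996, -0.091, -0.001]
contact_force: [-0.5, 0.9, 0.2]
gripper_width: 94.2
grasp_force: 0.0
```

Run:
```python
from h import *
import pickle
c=grab('wrist');cv2.imwrite('pics/w8.png',cv2.resize(c['image'],None,fx=1.5,fy=1.5,interpolation=cv2.INTER_CUBIC));pickle.dump(c,open('w8.pkl','wb'))
```

```text
(no output)
```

View pics/w8.png

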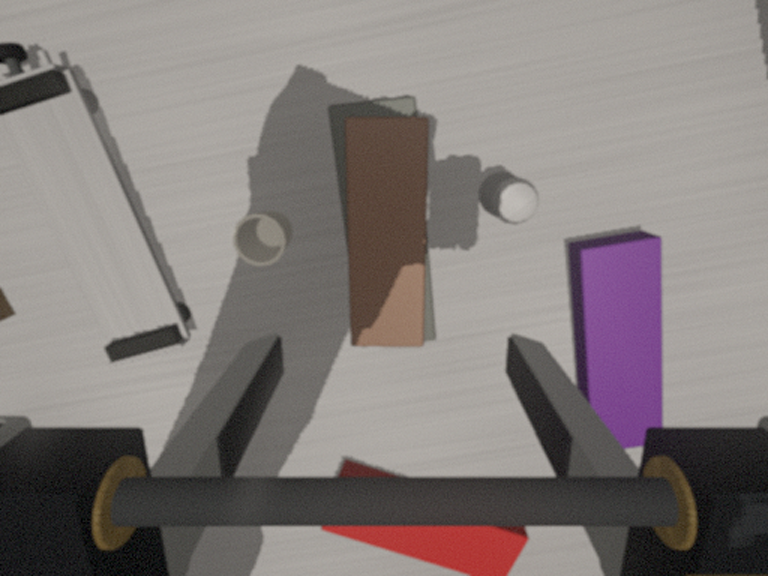

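The view shows the brown medium stone with top corners at (346,118), (429,118), (424,346) and (351,346). The coarse stone is below it, turned slightly.

Run:
```python
from h import *
import pickle
c=pickle.load(open('w8.pkl','rb'))
f,a=rect(c,[(346,118),(429,118),(424,346),(351,346)],50,'med')
go(f[0],f[1],35,a)
```

```text
med ctr [ 526.6 -368.7] yaw -10.7 len 157.5 wid 53.1 ends [[609.0, -357.0], [599.0, -409.0], [444.0, -380.0], [454.0, -328.0]]
az 0.0017 dx 0.0259 dy -0.0055 dz 0.1884 | mm [ 20.7  -4.4 150.8] turn -0.3 t 24.25
```

Request:
{"api": "arm_command", "payload": {"commands": [{"ax": 0, "ay": 0, "az": 0.0017, "dx": 0.0259, "dy": -0.0055, "dz": 0.02, "hand": -1}, {"ax": 0, "ay": 0, "az": 0, "dx": 0, "dy": 0, "dz": 0.045, "hand": -1}, {"ax": 0, "ay": 0, "az": 0, "dx": 0, "dy": 0, "dz": 0.045, "hand": -1}, {"ax": 0, "ay": 0, "az": 0, "dx": 0, "dy": 0, "dz": 0.045, "hand": -1}, {"ax": 0, "ay": 0, "az": 0, "dx": 0, "dy": 0, "dz": 0.02, "hand": -0.6}, {"ax": 0, "ay": 0, "az": 0, "dx": 0, "dy": 0, "dz": 0.01, "hand": -0.5}, {"ax": 0, "ay": 0, "az": 0, "dx": 0, "dy": 0, "dz": 0, "hand": -0.5}, {"ax": 0, "ay": 0, "az": 0, "dx": 0, "dy": 0, "dz": 0, "hand": -0.5}]}}

```text
time: 25.05
position: [526.9, -370.2, 40.2]
orientation: [0.0, 0.996, -0.094, 0.001]
contact_force: [0.4, -0.2, 0.3]
gripper_width: 70.7
grasp_force: 0.0
```

Run:
```python
from h import *
go(526.6,-368.7,32.3,-10.7)
```

```text
az -0.0003 dx -0.0007 dy -0.0018 dz 0.0099 | mm [-0.5 -1.4  7.9] turn 0.1 t 25.05
```

Request:
{"api": "arm_command", "payload": {"commands": [{"ax": 0, "ay": 0, "az": 0, "dx": -0.0007, "dy": -0.0018, "dz": 0.007, "hand": -0.5}, {"ax": 0, "ay": 0, "az": 0, "dx": 0, "dy": 0, "dz": 0.0029, "hand": -0.4}, {"ax": 0, "ay": 0, "az": 0, "dx": 0, "dy": 0, "dz": 0, "hand": -0.3}, {"ax": 0, "ay": 0, "az": 0, "dx": 0, "dy": 0, "dz": 0, "hand": -0.2}, {"ax": 0, "ay": 0, "az": 0, "dx": 0, "dy": 0, "dz": 0, "hand": 1}, {"ax": 0, "ay": 0, "az": 0, "dx": 0, "dy": 0, "dz": 0, "hand": 1}, {"ax": 0, "ay": 0, "az": 0, "dx": 0, "dy": 0, "dz": 0, "hand": 1}, {"ax": 0, "ay": 0, "az": 0, "dx": 0, "dy": 0, "dz": 0, "hand": 1}]}}

```text
time: 25.85
position: [525.7, -368.7, 30.9]
orientation: [0.0, 0.996, -0.094, 0.0]
contact_force: [-1.5, -0.8, 3.5]
gripper_width: 53.5
grasp_force: 30.0
```

Request:
{"api": "arm_command", "payload": {"commands": [{"ax": 0, "ay": 0, "az": 0, "dx": 0, "dy": 0, "dz": -0.005, "hand": 1}, {"ax": 0, "ay": 0, "az": 0, "dx": 0, "dy": 0, "dz": -0.025, "hand": 1}, {"ax": 0, "ay": 0, "az": 0, "dx": 0, "dy": 0, "dz": -0.05, "hand": 1}, {"ax": 0, "ay": 0, "az": 0, "dx": 0, "dy": 0, "dz": -0.05, "hand": 1}, {"ax": 0, "ay": 0, "az": -0.0453, "dx": 0, "dy": 0, "dz": -0.05, "hand": 1}, {"ax": 0, "ay": 0, "az": -0.0453, "dx": 0, "dy": 0, "dz": -0.05, "hand": 1}, {"ax": 0, "ay": 0, "az": 0, "dx": -0.0152, "dy": -0.0527, "dz": -0.028, "hand": 1}, {"ax": 0, "ay": 0, "az": 0, "dx": -0.0152, "dy": -0.0527, "dz": -0.028, "hand": 1}, {"ax": 0, "ay": 0, "az": 0, "dx": -0.0152, "dy": -0.0527, "dz": -0.028, "hand": 1}, {"ax": 0, "ay": 0, "az": 0, "dx": -0.0152, "dy": -0.0527, "dz": -0.028, "hand": 1}, {"ax": 0, "ay": 0, "az": 0, "dx": -0.0152, "dy": -0.0527, "dz": -0.028, "hand": 1}, {"ax": 0, "ay": 0, "az": 0, "dx": 0, "dy": 0, "dz": -0.05, "hand": 1}]}}

```text
time: 27.05
position: [442.4, -159.2, 366.5]
orientation: [-0.001, 0.999, 0.051, -0.002]
contact_force: [1.3, -1.2, -3.3]
gripper_width: 53.5
grasp_force: 30.0
```

Request:
{"api": "arm_command", "payload": {"commands": [{"ax": 0, "ay": 0, "az": 0, "dx": 0, "dy": 0, "dz": 0, "hand": 1}, {"ax": 0, "ay": 0, "az": 0, "dx": 0, "dy": 0, "dz": 0, "hand": 1}, {"ax": 0, "ay": 0, "az": 0, "dx": 0, "dy": 0, "dz": 0, "hand": 1}]}}

```text
time: 27.35
position: [444.4, -164.8, 365.5]
orientation: [-0.0, 0.999, 0.048, -0.001]
contact_force: [0.6, 0.5, -4.2]
gripper_width: 53.5
grasp_force: 30.0
```

Run:
```python
from h import *
import pickle
c=grab('wrist');cv2.imwrite('pics/w9.png',cv2.resize(c['image'][:230],None,fx=1.5,fy=1.5,interpolation=cv2.INTER_CUBIC));pickle.dump(c,open('w9.pkl','wb'))
go(571.9,-152.3,150,5.6)
```

```text
az -0.0005 dx 0.1601 dy 0.0000 dz 0.2692 | mm [128.1   0.  215.4] turn 0.1 t 27.4
```

View pics/w9.png

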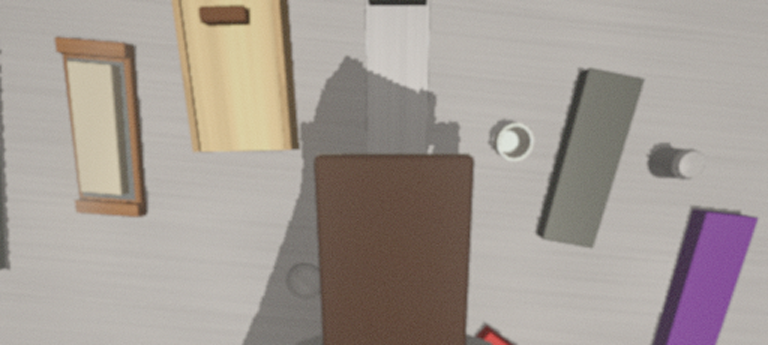

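The view shows the holder plate between columns 367 and 428, with its far jaw at the top edge. The held medium stone is centred at about column 394, and the coarse stone stands alone on the bench at (590,158).

Run:
```python
from h import *
import pickle
c=pickle.load(open('w9.pkl','rb'))
g=cv2.cvtColor(c['image'],cv2.COLOR_BGR2GRAY).astype(int)
for r0 in (15,35,50,75): print(r0,g[r0:r0+6,238:294].mean(0).round().astype(int).tolist())
p=np.array([444.4,-164.8]);a=np.radians(5.6);M=np.array([[np.cos(a),np.sin(a)],[-np.sin(a),np.cos(a)]])
rel=lambda L,z:((onz(c,np.array(L)/1.5,z)[:,:2]-p)@M.T).round(1).tolist()
print('plate',rel([(367,30),(428.5,30),(367,80),(428,80)],20))
print('stone',rel([(317,165),(472,165),(323,330),(467,330)],365.5+19.1))
print('far jaw inner',rel([(397,5)],20))
```

```text
15 [178, 178, 178, 178, 173, 172, 188, 194, 194, 194, 195, 196, 197, 198, 196, 196, 197, 196, 195, 195, 194, 194, 195, 195, 194, 194, 195, 195, 194, 192, 193, 193, 192, 194, 196, 197, 196, 195, 194, 194, 196, 195, 196, 194, 193, 194, 196, 191, 175, 174, 179, 180, 180, 180, 180, 180]
35 [166, 174, 177, 178, 179, 180, 187, 194, 198, 198, 199, 199, 201, 202, 200, 199, 200, 200, 200, 198, 198, 197, 198, 199, 199, 199, 199, 198, 197, 196, 195, 195, 195, 198, 200, 200, 200, 199, 198, 199, 200, 200, 198, 198, 198, 198, 195, 187, 180, 180, 180, 180, 180, 180, 180, 181]
50 [119, 121, 120, 121, 119, 116, 118, 126, 130, 129, 130, 131, 131, 132, 131, 136, 144, 146, 145, 152, 163, 167, 169, 176, 188, 192, 193, 194, 196, 198, 198, 198, 198, 201, 201, 202, 202, 202, 201, 201, 203, 201, 199, 200, 202, 201, 196, 176, 172, 179, 180, 180, 179, 179, 180, 179]
75 [118, 120, 120, 120, 119, 115, 116, 122, 126, 128, 126, 128, 128, 129, 129, 128, 128, 128, 128, 127, 127, 127, 127, 129, 129, 128, 127, 127, 124, 124, 127, 125, 125, 128, 128, 128, 128, 129, 127, 130, 128, 127, 127, 128, 128, 128, 126, 124, 120, 120, 120, 133, 157, 176, 180, 181]
plate [[193.3, 28.2], [193.1, -33.7], [146.8, 29.0], [146.7, -34.2]]
stone [[78.0, 26.1], [77.9, -25.2], [19.1, 26.8], [19.1, -26.1]]
far jaw inner [[215.4, -2.0]]
```

Request:
{"api": "arm_command", "payload": {"commands": [{"ax": 0, "ay": 0, "az": 0, "dx": 0.0528, "dy": 0.0037, "dz": 0, "hand": 1}, {"ax": 0, "ay": 0, "az": 0, "dx": 0.0528, "dy": 0, "dz": 0.02, "hand": 1}, {"ax": 0, "ay": 0, "az": 0, "dx": 0.0528, "dy": 0, "dz": 0.02, "hand": 1}, {"ax": 0, "ay": 0, "az": 0, "dx": 0, "dy": 0, "dz": 0.05, "hand": 1}, {"ax": 0, "ay": 0, "az": 0, "dx": 0, "dy": 0, "dz": 0.05, "hand": 1}, {"ax": 0, "ay": 0, "az": 0, "dx": 0, "dy": 0, "dz": 0.05, "hand": 1}, {"ax": 0, "ay": 0, "az": 0, "dx": 0, "dy": 0, "dz": 0.05, "hand": 1}, {"ax": 0, "ay": 0, "az": 0, "dx": 0, "dy": 0, "dz": 0.05, "hand": 1}, {"ax": 0, "ay": 0, "az": 0, "dx": 0, "dy": 0, "dz": 0.05, "hand": 1}, {"ax": 0, "ay": 0, "az": 0, "dx": 0, "dy": 0, "dz": 0.03, "hand": 1}, {"ax": 0, "ay": 0, "az": 0, "dx": 0, "dy": 0, "dz": 0, "hand": 1}, {"ax": 0, "ay": 0, "az": 0, "dx": 0, "dy": 0, "dz": 0, "hand": 1}]}}

```text
time: 28.6
position: [571.2, -155.3, 70.7]
orientation: [-0.0, 0.999, 0.048, -0.001]
contact_force: [1.9, -0.0, -3.2]
gripper_width: 53.9
grasp_force: 30.0
```

Run:
```python
from h import *
go(570.7,-155.4,25.5,5.5)
```

```text
az 0.0001 dx -0.0006 dy 0.0001 dz 0.0565 | mm [-0.5  0.1 45.2] turn -0.0 t 28.6
```

Request:
{"api": "arm_command", "payload": {"commands": [{"ax": 0, "ay": 0, "az": 0, "dx": -0.0006, "dy": 0, "dz": 0.02, "hand": 1}, {"ax": 0, "ay": 0, "az": 0, "dx": 0, "dy": 0, "dz": 0.025, "hand": 1}, {"ax": 0, "ay": 0, "az": 0, "dx": 0, "dy": 0, "dz": 0.0085, "hand": 1}, {"ax": 0, "ay": 0, "az": 0, "dx": 0, "dy": 0, "dz": 0.002, "hand": 1}, {"ax": 0, "ay": 0, "az": 0, "dx": 0, "dy": 0, "dz": 0, "hand": 1}, {"ax": 0, "ay": 0, "az": 0, "dx": 0, "dy": 0, "dz": 0, "hand": 1}]}}

```text
time: 29.2
position: [571.4, -155.5, 27.2]
orientation: [0.0, 0.999, 0.048, 0.001]
contact_force: [-0.4, 0.3, -3.0]
gripper_width: 53.5
grasp_force: 30.0
```

Run:
```python
from h import *
go(570.7,-155.4,23,5.5)
```

```text
az 0.0002 dx -0.0008 dy -0.0001 dz 0.0053 | mm [-0.7 -0.1  4.2] turn -0.0 t 29.2
```

Request:
{"api": "arm_command", "payload": {"commands": [{"ax": 0, "ay": 0, "az": 0, "dx": -0.0008, "dy": 0, "dz": 0.002, "hand": 1}, {"ax": 0, "ay": 0, "az": 0, "dx": 0, "dy": 0, "dz": 0.002, "hand": 1}, {"ax": 0, "ay": 0, "az": 0, "dx": 0, "dy": 0, "dz": 0.0008, "hand": 1}, {"ax": 0, "ay": 0, "az": 0, "dx": 0, "dy": 0, "dz": 0, "hand": 1}]}}

```text
time: 29.6
position: [570.2, -155.5, 22.9]
orientation: [0.0, 0.999, 0.048, 0.0]
contact_force: [-3.2, 0.1, 3.8]
gripper_width: 53.8
grasp_force: 30.0
```

Request:
{"api": "arm_command", "payload": {"commands": [{"ax": 0, "ay": 0, "az": 0, "dx": 0, "dy": 0, "dz": 0, "hand": -0.2}, {"ax": 0, "ay": 0, "az": 0, "dx": 0, "dy": 0, "dz": 0, "hand": -0.4}, {"ax": 0, "ay": 0, "az": 0, "dx": 0, "dy": 0, "dz": 0, "hand": -0.6}, {"ax": 0, "ay": 0, "az": 0, "dx": 0, "dy": 0, "dz": -0.01, "hand": -0.6}, {"ax": 0, "ay": 0, "az": 0, "dx": 0, "dy": 0, "dz": -0.03, "hand": -0.6}, {"ax": 0, "ay": 0, "az": 0, "dx": 0, "dy": 0, "dz": -0.055, "hand": -0.6}, {"ax": 0, "ay": 0, "az": 0, "dx": -0.03, "dy": 0, "dz": -0.05, "hand": -1}, {"ax": 0, "ay": 0, "az": 0, "dx": -0.04, "dy": 0, "dz": -0.045, "hand": -1}, {"ax": 0, "ay": 0, "az": 0, "dx": -0.03, "dy": 0, "dz": -0.045, "hand": -1}, {"ax": 0, "ay": 0, "az": 0, "dx": 0, "dy": 0, "dz": 0, "hand": -1}, {"ax": 0, "ay": 0, "az": 0, "dx": 0, "dy": 0, "dz": 0, "hand": -1}]}}

```text
time: 30.7
position: [490.7, -163.4, 211.7]
orientation: [0.001, 0.999, 0.048, 0.001]
contact_force: [-0.2, 0.7, 0.1]
gripper_width: 94.2
grasp_force: 0.0
```

Run:
```python
from h import *
import pickle
print(tool()[0],yaw())
c=grab('wrist');pickle.dump(c,open('w10.pkl','wb'))
im=c['image'];b=im[:256].copy()
cv2.imwrite('pics/w10.png',cv2.resize(b,None,fx=1.5,fy=1.5,interpolation=cv2.INTER_CUBIC))
```

```text
[ 490.72812803 -163.41894686  211.7246824 ] 5.502797172878882
```

View pics/w10.png

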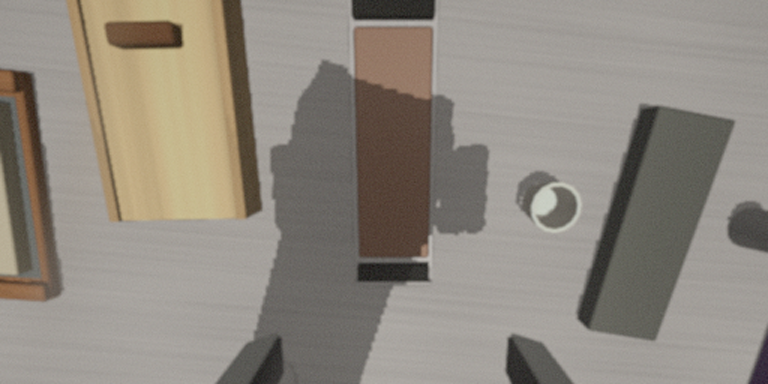

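The view shows the medium stone centred between the jaws, with even gaps at both ends. The coarse stone's top corners are near (657,106), (734,121), (656,339) and (592,330).

Run:
```python
from h import *
import pickle
c=pickle.load(open('w10.pkl','rb'))
f,a=rect(c,[(657,106),(734,121),(656,339),(592,330)],28,'coarse')
c=pickle.load(open('w8.pkl','rb'));print(onz(c,np.array([(329,106),(415,97),(436,339)])/1.5,28)[:,:2])
c9=pickle.load(open('w9.pkl','rb'))
rect(c9,[(590,69),(643,79),(593,247),(543,237)],28,'coarse9')
go(f[0]-30,f[1],150,a)
```

```text
coarse ctr [ 529.2 -366.8] yaw -3.47 len 176.5 wid 57.3 ends [[620.0, -343.0], [615.0, -402.0], [440.0, -389.0], [443.0, -334.0]]
[[ 619.76660283 -345.87418994]
 [ 614.78768888 -403.83316034]
 [ 438.45183616 -390.25047232]]
coarse9 ctr [ 528.8 -367.3] yaw -4.4 len 176.2 wid 57.2 ends [[619.0, -346.0], [615.0, -402.0], [438.0, -390.0], [444.0, -331.0]]
az 0.0500 dx 0.0261 dy 0.2535 dz 0.0757 | mm [ 20.8 202.8  60.6] turn -9.0 t 30.75
```

Request:
{"api": "arm_command", "payload": {"commands": [{"ax": 0, "ay": 0, "az": 0.0272, "dx": 0, "dy": 0, "dz": 0, "hand": -1}, {"ax": 0, "ay": 0, "az": 0.0272, "dx": 0, "dy": 0, "dz": 0, "hand": -1}, {"ax": 0, "ay": 0, "az": 0, "dx": 0.0134, "dy": 0.0502, "dz": 0, "hand": -1}, {"ax": 0, "ay": 0, "az": 0, "dx": 0.0134, "dy": 0.0502, "dz": 0, "hand": -1}, {"ax": 0, "ay": 0, "az": 0, "dx": 0.0134, "dy": 0.0502, "dz": 0, "hand": -1}, {"ax": 0, "ay": 0, "az": 0, "dx": 0.0134, "dy": 0.0502, "dz": 0, "hand": -1}, {"ax": 0, "ay": 0, "az": 0, "dx": 0.0134, "dy": 0.0502, "dz": 0, "hand": -1}, {"ax": 0, "ay": 0, "az": 0, "dx": 0, "dy": 0, "dz": 0.04, "hand": -1}, {"ax": 0, "ay": 0, "az": 0, "dx": 0, "dy": 0, "dz": 0.05, "hand": -1}, {"ax": 0, "ay": 0, "az": 0, "dx": 0, "dy": 0, "dz": 0.05, "hand": -1}, {"ax": 0, "ay": 0, "az": 0, "dx": 0, "dy": 0, "dz": 0.03, "hand": -1}, {"ax": 0, "ay": 0, "az": 0, "dx": 0, "dy": 0, "dz": 0, "hand": -1}]}}

```text
time: 31.95
position: [527.3, -365.4, 69.5]
orientation: [-0.002, 0.999, -0.037, -0.003]
contact_force: [0.4, 0.1, -0.3]
gripper_width: 93.9
grasp_force: 0.0
```

Request:
{"api": "arm_command", "payload": {"commands": [{"ax": 0, "ay": 0, "az": 0, "dx": 0, "dy": 0, "dz": 0, "hand": -1}]}}

```text
time: 32.05
position: [529.4, -366.9, 74.1]
orientation: [-0.001, 0.999, -0.037, -0.001]
contact_force: [-0.4, 0.2, 1.4]
gripper_width: 93.9
grasp_force: 0.0
```

Run:
```python
from h import *
go(529,-367.5,7,-4.3)
```

```text
az 0.0004 dx -0.0004 dy 0.0007 dz 0.0839 | mm [-0.3  0.6 67.1] turn -0.1 t 32.05
```

Request:
{"api": "arm_command", "payload": {"commands": [{"ax": 0, "ay": 0, "az": 0, "dx": 0, "dy": 0.0007, "dz": 0.03, "hand": -1}, {"ax": 0, "ay": 0, "az": 0, "dx": 0, "dy": 0, "dz": 0.03, "hand": -1}, {"ax": 0, "ay": 0, "az": 0, "dx": 0, "dy": 0, "dz": 0.015, "hand": -1}, {"ax": 0, "ay": 0, "az": 0, "dx": 0, "dy": 0, "dz": 0.005, "hand": -0.6}, {"ax": 0, "ay": 0, "az": 0, "dx": 0, "dy": 0, "dz": 0.003, "hand": -0.5}, {"ax": 0, "ay": 0, "az": 0, "dx": 0, "dy": 0, "dz": 0, "hand": -0.4}, {"ax": 0, "ay": 0, "az": 0, "dx": 0, "dy": 0, "dz": 0, "hand": -0.3}, {"ax": 0, "ay": 0, "az": 0, "dx": 0, "dy": 0, "dz": 0, "hand": 1}, {"ax": 0, "ay": 0, "az": 0, "dx": 0, "dy": 0, "dz": 0, "hand": 1}, {"ax": 0, "ay": 0, "az": 0, "dx": 0, "dy": 0, "dz": 0, "hand": 1}, {"ax": 0, "ay": 0, "az": 0, "dx": 0, "dy": 0, "dz": 0, "hand": 1}]}}

```text
time: 33.15
position: [529.4, -368.2, 8.9]
orientation: [0.0, 0.999, -0.037, 0.0]
contact_force: [-1.0, 0.4, 6.2]
gripper_width: 59.6
grasp_force: 30.0
```

Request:
{"api": "arm_command", "payload": {"commands": [{"ax": 0, "ay": 0, "az": 0, "dx": 0, "dy": 0, "dz": -0.005, "hand": 1}, {"ax": 0, "ay": 0, "az": 0, "dx": 0, "dy": 0, "dz": -0.025, "hand": 1}, {"ax": 0, "ay": 0, "az": 0, "dx": 0, "dy": 0, "dz": -0.05, "hand": 1}, {"ax": 0, "ay": 0, "az": 0, "dx": 0, "dy": 0, "dz": -0.05, "hand": 1}, {"ax": 0, "ay": 0, "az": 0, "dx": 0, "dy": 0, "dz": -0.05, "hand": 1}, {"ax": 0, "ay": 0, "az": 0, "dx": 0, "dy": 0, "dz": -0.05, "hand": 1}, {"ax": 0, "ay": 0, "az": 0, "dx": 0, "dy": 0, "dz": -0.05, "hand": 1}, {"ax": 0, "ay": 0, "az": 0, "dx": 0, "dy": 0, "dz": -0.05, "hand": 1}, {"ax": 0, "ay": 0, "az": 0, "dx": 0, "dy": 0, "dz": -0.05, "hand": 1}, {"ax": 0, "ay": 0, "az": 0, "dx": 0, "dy": 0, "dz": -0.02, "hand": 1}, {"ax": 0, "ay": 0, "az": 0.0083, "dx": 0, "dy": 0, "dz": 0, "hand": 1}]}}

```text
time: 34.25
position: [529.5, -368.1, 330.5]
orientation: [0.001, 0.999, -0.051, 0.001]
contact_force: [0.0, 0.3, -5.8]
gripper_width: 59.9
grasp_force: 30.0
```

Request:
{"api": "arm_command", "payload": {"commands": [{"ax": 0, "ay": 0, "az": 0, "dx": -0.0143, "dy": -0.0551, "dz": 0, "hand": 1}, {"ax": 0, "ay": 0, "az": 0, "dx": -0.0143, "dy": -0.0551, "dz": 0, "hand": 1}, {"ax": 0, "ay": 0, "az": 0, "dx": -0.0143, "dy": -0.0551, "dz": 0, "hand": 1}, {"ax": 0, "ay": 0, "az": 0, "dx": -0.0143, "dy": -0.0551, "dz": 0, "hand": 1}, {"ax": 0, "ay": 0, "az": 0, "dx": -0.0143, "dy": -0.0551, "dz": 0, "hand": 1}, {"ax": 0, "ay": 0, "az": 0, "dx": -0.0143, "dy": -0.0551, "dz": 0, "hand": 1}, {"ax": 0, "ay": 0, "az": 0, "dx": -0.0143, "dy": -0.0551, "dz": 0, "hand": 1}, {"ax": 0, "ay": 0, "az": 0, "dx": -0.0143, "dy": -0.0551, "dz": 0, "hand": 1}, {"ax": 0, "ay": 0, "az": 0, "dx": -0.0143, "dy": -0.0551, "dz": 0, "hand": 1}, {"ax": 0, "ay": 0, "az": 0, "dx": -0.0143, "dy": -0.0551, "dz": 0, "hand": 1}, {"ax": 0, "ay": 0, "az": 0, "dx": -0.0143, "dy": -0.0551, "dz": 0, "hand": 1}, {"ax": 0, "ay": 0, "az": 0, "dx": -0.0143, "dy": -0.0551, "dz": 0, "hand": 1}]}}

```text
time: 35.45
position: [444.1, 173.4, 326.7]
orientation: [0.0, 0.999, -0.051, -0.001]
contact_force: [1.9, 0.8, -5.6]
gripper_width: 59.8
grasp_force: 30.0
```

Request:
{"api": "arm_command", "payload": {"commands": [{"ax": 0, "ay": 0, "az": 0, "dx": 0, "dy": 0, "dz": 0, "hand": 1}, {"ax": 0, "ay": 0, "az": 0, "dx": 0, "dy": 0, "dz": 0, "hand": 1}, {"ax": 0, "ay": 0, "az": 0, "dx": 0, "dy": 0, "dz": 0, "hand": 1}]}}

```text
time: 35.75
position: [445.3, 171.1, 327.1]
orientation: [0.0, 0.999, -0.051, -0.001]
contact_force: [0.2, -0.6, -5.4]
gripper_width: 59.8
grasp_force: 30.0
```

Run:
```python
from h import *
import pickle
print(tool()[0],yaw())
c=grab('wrist');pickle.dump(c,open('w11.pkl','wb'));im=c['image'].astype(int)
for px in [(60,100),(100,100),(130,100),(160,100),(200,60),(215,90)]: print(px,im[px[1],px[0]])
d=im[...,2]-im[...,0]  # R-B: bench warm
m=((d<4)&(im.max(2)>110)).astype(np.uint8);m=cv2.morphologyEx(m,cv2.MORPH_OPEN,np.ones((3,3)))
n,l,s,ce=cv2.connectedComponentsWithStats(m)
for i in range(1,n):
    if s[i,4]>400:
        k=max(cv2.findContours((l==i).astype(np.uint8),0,1)[0],key=cv2.contourArea)
        P=onz(c,k[:,0],40)[:,:2].astype(np.float32);rc=cv2.minAreaRect(P)
        print(s[i],ce[i].round(),'rect',np.round(rc[0],1),np.round(rc[1],1),round(rc[2],1))
```

```text
[445.30046874 171.0742952  327.11134523] -5.8536311454621925
(60, 100) [171 177 181]
(100, 100) [193 204 203]
(130, 100) [198 206 206]
(160, 100) [196 206 206]
(200, 60) [174 179 182]
(215, 90) [74 82 80]
```

Run:
```python
from h import *
import pickle
c=pickle.load(open('w11.pkl','rb'));im=cv2.GaussianBlur(c['image'],(5,5),0).astype(int)
d=im[...,1]-im[...,2]
m=((d>=-1)&(im.max(2)>95)).astype(np.uint8);m[:,206:]=0
m=cv2.morphologyEx(m,cv2.MORPH_OPEN,np.ones((5,5)))
n,l,s,ce=cv2.connectedComponentsWithStats(m)
for i in range(1,n):
    if s[i,4]>400:
        k=max(cv2.findContours((l==i).astype(np.uint8),0,1)[0],key=cv2.contourArea)
        P=onz(c,k[:,0],40)[:,:2].astype(np.float32);rc=cv2.minAreaRect(P)
        print(s[i],ce[i].round(),'rect',np.round(rc[0],1),np.round(rc[1],1),round(rc[2],1))
        ap=cv2.approxPolyDP(k,8,True)[:,0];print(ap.tolist(),onz(c,ap,40)[:,:2].round(0).tolist())
for y in (60,100,140,180): print(y,''.join('#' if v else '.' for v in m[y,60:210:2]))
```

```text
[   69    54   128   176 19146] [137. 139.] rect [472. 358.] [165.3 262.9] 84.2
[[69, 55], [97, 229], [196, 228], [184, 54]] [[610.0, 424.0], [350.0, 453.0], [335.0, 292.0], [595.0, 266.0]]
60 .....##########################################################............
100 ........#########################################################..........
140 ...........#######################################################.........
180 ...............#####################################################.......
```

Request:
{"api": "arm_command", "payload": {"commands": [{"ax": 0, "ay": 0, "az": 0, "dx": 0.002, "dy": -0.0473, "dz": 0, "hand": 1}, {"ax": 0, "ay": 0, "az": 0, "dx": 0.002, "dy": -0.0473, "dz": 0, "hand": 1}, {"ax": 0, "ay": 0, "az": 0, "dx": 0.002, "dy": -0.0473, "dz": 0, "hand": 1}, {"ax": 0, "ay": 0, "az": 0, "dx": 0.002, "dy": -0.0473, "dz": 0, "hand": 1}, {"ax": 0, "ay": 0, "az": 0, "dx": 0.002, "dy": -0.0473, "dz": 0, "hand": 1}, {"ax": 0, "ay": 0, "az": 0, "dx": 0, "dy": 0, "dz": 0.05, "hand": 1}, {"ax": 0, "ay": 0, "az": 0, "dx": 0, "dy": 0, "dz": 0.05, "hand": 1}, {"ax": 0, "ay": 0, "az": 0, "dx": 0, "dy": 0, "dz": 0.05, "hand": 1}, {"ax": 0, "ay": 0, "az": 0, "dx": 0, "dy": 0, "dz": 0.05, "hand": 1}, {"ax": 0, "ay": 0, "az": 0, "dx": 0, "dy": 0, "dz": 0.05, "hand": 1}, {"ax": 0, "ay": 0, "az": 0, "dx": 0, "dy": 0, "dz": 0.04, "hand": 1}, {"ax": 0, "ay": 0, "az": 0, "dx": 0, "dy": 0, "dz": 0, "hand": 1}]}}

```text
time: 37.0
position: [471.1, 356.8, 92.0]
orientation: [0.002, 0.999, -0.051, -0.003]
contact_force: [0.3, -0.3, -5.1]
gripper_width: 59.7
grasp_force: 30.0
```

Request:
{"api": "arm_command", "payload": {"commands": [{"ax": 0, "ay": 0, "az": 0, "dx": 0, "dy": 0, "dz": 0, "hand": 1}, {"ax": 0, "ay": 0, "az": 0, "dx": 0, "dy": 0, "dz": 0, "hand": 1}]}}

```text
time: 37.2
position: [473.4, 360.0, 98.1]
orientation: [-0.001, 0.999, -0.051, 0.001]
contact_force: [-0.0, 0.1, -5.7]
gripper_width: 59.7
grasp_force: 30.0
```

Run:
```python
from h import *
go(472.5,358.5,16,-5.8)
```

```text
az 0.0000 dx -0.0010 dy 0.0020 dz 0.1026 | mm [-0.8  1.6 82.1] turn -0.0 t 37.2
```

Request:
{"api": "arm_command", "payload": {"commands": [{"ax": 0, "ay": 0, "az": 0, "dx": -0.001, "dy": 0.002, "dz": 0.03, "hand": 1}, {"ax": 0, "ay": 0, "az": 0, "dx": 0, "dy": 0, "dz": 0.035, "hand": 1}, {"ax": 0, "ay": 0, "az": 0, "dx": 0, "dy": 0, "dz": 0.02, "hand": 1}, {"ax": 0, "ay": 0, "az": 0, "dx": 0, "dy": 0, "dz": 0.01, "hand": 1}, {"ax": 0, "ay": 0, "az": 0, "dx": 0, "dy": 0, "dz": 0.0045, "hand": 1}, {"ax": 0, "ay": 0, "az": 0, "dx": 0, "dy": 0, "dz": 0, "hand": 1}, {"ax": 0, "ay": 0, "az": 0, "dx": 0, "dy": 0, "dz": 0, "hand": 1}]}}

```text
time: 37.9
position: [471.9, 358.5, 17.5]
orientation: [-0.0, 0.999, -0.05, 0.0]
contact_force: [-0.0, -0.1, -5.5]
gripper_width: 60.2
grasp_force: 30.0
```

Run:
```python
from h import *
go(472.5,358.5,12,-5.8);print(tool()[2]['contact_force'])
```

```text
az 0.0002 dx 0.0007 dy -0.0001 dz 0.0069 | mm [ 0.6 -0.1  5.5] turn -0.0 t 37.9
[-0.03410711 -0.05010766 -5.46272054]
```

Request:
{"api": "arm_command", "payload": {"commands": [{"ax": 0, "ay": 0, "az": 0, "dx": 0, "dy": 0, "dz": 0.003, "hand": 1}, {"ax": 0, "ay": 0, "az": 0, "dx": 0, "dy": 0, "dz": 0.0025, "hand": 1}, {"ax": 0, "ay": 0, "az": 0, "dx": 0, "dy": 0, "dz": 0.0012, "hand": 1}, {"ax": 0, "ay": 0, "az": 0, "dx": 0, "dy": 0, "dz": 0, "hand": 1}, {"ax": 0, "ay": 0, "az": 0, "dx": 0, "dy": 0, "dz": 0, "hand": 1}]}}

```text
time: 38.4
position: [471.6, 358.1, 11.9]
orientation: [0.0, 0.999, -0.05, 0.0]
contact_force: [-3.6, -3.9, 8.3]
gripper_width: 59.9
grasp_force: 30.0
```

Request:
{"api": "arm_command", "payload": {"commands": [{"ax": 0, "ay": 0, "az": 0, "dx": 0, "dy": 0, "dz": -0.0006, "hand": -0.35}, {"ax": 0, "ay": 0, "az": 0, "dx": 0, "dy": 0, "dz": 0, "hand": -0.5}, {"ax": 0, "ay": 0, "az": 0, "dx": 0, "dy": 0, "dz": 0, "hand": -0.6}, {"ax": 0, "ay": 0, "az": 0, "dx": 0, "dy": 0, "dz": -0.01, "hand": -0.6}, {"ax": 0, "ay": 0, "az": 0, "dx": 0, "dy": 0, "dz": -0.03, "hand": -0.6}, {"ax": 0, "ay": 0, "az": 0, "dx": 0, "dy": 0, "dz": -0.05, "hand": -0.6}, {"ax": 0, "ay": 0, "az": 0, "dx": 0, "dy": 0, "dz": -0.05, "hand": -0.6}, {"ax": 0, "ay": 0, "az": 0, "dx": 0, "dy": 0, "dz": -0.05, "hand": -0.6}, {"ax": 0, "ay": 0, "az": -0.038, "dx": 0, "dy": 0, "dz": -0.05, "hand": -0.6}, {"ax": 0, "ay": 0, "az": 0, "dx": 0, "dy": 0, "dz": 0, "hand": -0.6}, {"ax": 0, "ay": 0, "az": 0, "dx": 0, "dy": 0, "dz": 0, "hand": -0.6}]}}

```text
time: 39.5
position: [471.7, 358.1, 204.5]
orientation: [-0.0, 1.0, 0.009, 0.001]
contact_force: [0.8, 0.4, -1.4]
gripper_width: 75.2
grasp_force: 0.0
```

Run:
```python
from h import *
go(470,158,190,1)
# check coarse in pan with scene/wrist: numeric mask of dark stone
import pickle
c=grab('scene');im=c['image'];g=im.max(2)
m=np.zeros_like(g);m[140:190,300:380]=(g[140:190,300:380]<100);k=max(cv2.findContours(m,0,1)[0],key=cv2.contourArea)
q=k[:,0];print(cv2.contourArea(k),cv2.boundingRect(k))
P=onz(c,q,31)[:,:2].astype(np.float32);print(cv2.minAreaRect(P))
```

```text
az 0.0002 dx -0.0065 dy 0.2500 dz 0.0182 | mm [ -5.2 200.   14.5] turn -0.0 t 39.5
2220.5 (300, 143, 77, 47)
((492.9670715332031, 301.56317138671875), (281.54473876953125, 304.2685241699219), 84.3606185913086)
```

Request:
{"api": "arm_command", "payload": {"commands": [{"ax": 0, "ay": 0, "az": 0, "dx": -0.005, "dy": 0.05, "dz": 0, "hand": -0.6}, {"ax": 0, "ay": 0, "az": 0, "dx": -0.005, "dy": 0.05, "dz": 0, "hand": -0.6}, {"ax": 0, "ay": 0, "az": 0, "dx": -0.005, "dy": 0.05, "dz": 0, "hand": -0.6}, {"ax": 0, "ay": 0, "az": 0, "dx": -0.005, "dy": 0.05, "dz": 0, "hand": -0.6}, {"ax": 0, "ay": 0, "az": 0, "dx": -0.005, "dy": 0.05, "dz": 0, "hand": -0.6}, {"ax": 0, "ay": 0, "az": 0, "dx": 0, "dy": 0, "dz": 0, "hand": -0.6}, {"ax": 0, "ay": 0, "az": 0, "dx": 0, "dy": 0, "dz": 0, "hand": -0.6}, {"ax": 0, "ay": 0, "az": 0, "dx": 0, "dy": 0, "dz": 0, "hand": -0.6}]}}

```text
time: 40.35
position: [454.9, 158.6, 203.2]
orientation: [-0.0, 1.0, 0.01, -0.0]
contact_force: [0.6, -0.3, -1.0]
gripper_width: 75.3
grasp_force: 0.0
```

Run:
```python
from h import *
import pickle
print(tool()[0],yaw())
c=grab('wrist');pickle.dump(c,open('w12.pkl','wb'));cv2.imwrite('pics/w12.png',c['image']);im=c['image']
hsv=cv2.cvtColor(im,cv2.COLOR_BGR2HSV)
b=lambda m,z,n:(lambda k:(lambda rc:print(n,cv2.contourArea(k),cv2.boundingRect(k),np.round(rc[0],1),np.round(rc[1],1),round(rc[2],1)))(cv2.minAreaRect(onz(c,k[:,0]+0.0,z)[:,:2].astype(np.float32))))(max(cv2.findContours(m.astype(np.uint8),0,1)[0],key=cv2.contourArea))
wood=((hsv[...,1]>85)&(hsv[...,0]<16)).astype(np.uint8);wood[:,330:]=0;wood[:,:190]=0;wood[215:]=0
b(cv2.morphologyEx(wood,cv2.MORPH_CLOSE,np.ones((3,3))),24,'wood')
dark=(im.max(2)<100);dark[:,180:]=0;dark[225:]=0;b(dark,31,'coarse')
for y in (60,90,120,150,180): print(y,[tuple(int(v) for v in hsv[y,x]) for x in range(222,312,3)])
```

```text
[454.94600287 158.59116705 203.23134274] 1.1244252475074745
wood 9148.5 (232, 37, 65, 160) [510.6 159.1] [175.   67.6] 1.2
coarse 6706.0 (65, 71, 59, 154) [472.1 352.5] [ 66.4 177.3] 83.7
60 [(20, 17, 139), (10, 14, 106), (18, 12, 106), (5, 15, 104), (10, 104, 86), (12, 96, 85), (135, 7, 76), (30, 18, 83), (21, 30, 84), (21, 53, 129), (24, 47, 129), (20, 49, 130), (23, 51, 130), (20, 47, 130), (22, 52, 128), (20, 54, 128), (21, 53, 126), (20, 46, 128), (20, 46, 123), (23, 45, 124), (20, 43, 124), (21, 41, 130), (28, 25, 131), (13, 73, 146), (13, 131, 144), (18, 16, 160), (20, 9, 164), (19, 12, 165), (19, 12, 164), (21, 11, 166)]
90 [(10, 15, 102), (17, 17, 105), (17, 21, 109), (8, 10, 106), (14, 82, 87), (13, 105, 95), (38, 13, 77), (30, 7, 76), (26, 24, 85), (20, 49, 134), (21, 46, 134), (22, 51, 131), (19, 48, 133), (25, 43, 130), (20, 51, 130), (18, 47, 130), (22, 48, 132), (24, 47, 129), (20, 45, 129), (21, 47, 130), (23, 45, 136), (21, 51, 130), (27, 32, 88), (13, 89, 100), (14, 92, 91), (11, 18, 115), (13, 14, 159), (13, 14, 166), (13, 14, 164), (15, 12, 166)]
120 [(17, 17, 108
[... 615 characters left out ...]
, 46, 122), (23, 47, 129), (18, 53, 130), (25, 46, 128), (22, 51, 125), (24, 48, 127), (22, 54, 127), (18, 52, 127), (18, 46, 128), (18, 47, 108), (17, 22, 82), (13, 115, 93), (11, 28, 102), (25, 14, 107), (13, 17, 108), (20, 14, 109), (16, 28, 102), (20, 15, 103)]
180 [(19, 12, 167), (19, 12, 169), (21, 15, 165), (17, 14, 166), (11, 12, 165), (12, 87, 94), (13, 76, 91), (27, 29, 78), (30, 13, 76), (15, 20, 76), (17, 25, 71), (18, 16, 80), (26, 23, 76), (25, 20, 78), (25, 20, 76), (26, 23, 77), (23, 26, 79), (23, 13, 79), (19, 36, 79), (8, 26, 80), (30, 16, 82), (23, 13, 78), (15, 78, 85), (15, 120, 87), (17, 17, 106), (25, 14, 106), (4, 17, 105), (11, 19, 106), (17, 17, 106), (18, 12, 109)]
```

Request:
{"api": "arm_command", "payload": {"commands": [{"ax": 0, "ay": 0, "az": 0, "dx": 0.0345, "dy": 0.0025, "dz": 0, "hand": -0.5}, {"ax": 0, "ay": 0, "az": 0, "dx": 0.0345, "dy": 0.0025, "dz": 0, "hand": -0.5}, {"ax": 0, "ay": 0, "az": 0, "dx": 0, "dy": 0, "dz": 0.045, "hand": -0.5}, {"ax": 0, "ay": 0, "az": 0, "dx": 0, "dy": 0, "dz": 0.045, "hand": -0.5}, {"ax": 0, "ay": 0, "az": 0, "dx": 0, "dy": 0, "dz": 0.045, "hand": -0.5}, {"ax": 0, "ay": 0, "az": 0, "dx": 0, "dy": 0, "dz": 0.035, "hand": -0.5}, {"ax": 0, "ay": 0, "az": 0, "dx": 0, "dy": 0, "dz": 0, "hand": -0.5}, {"ax": 0, "ay": 0, "az": 0, "dx": 0, "dy": 0, "dz": 0, "hand": -0.5}, {"ax": 0, "ay": 0, "az": 0, "dx": 0, "dy": 0, "dz": 0, "hand": -0.5}]}}

```text
time: 41.3
position: [511.3, 155.6, 69.2]
orientation: [-0.0, 1.0, 0.01, 0.001]
contact_force: [-0.4, -0.4, 0.2]
gripper_width: 70.5
grasp_force: 0.0
```

Run:
```python
from h import *
go(510.3,155.5,20.5,1.05)
```

```text
az 0.0004 dx -0.0012 dy 0.0000 dz 0.0608 | mm [-1.   0.  48.7] turn -0.1 t 41.3
```

Request:
{"api": "arm_command", "payload": {"commands": [{"ax": 0, "ay": 0, "az": 0, "dx": -0.0012, "dy": 0, "dz": 0.025, "hand": -0.5}, {"ax": 0, "ay": 0, "az": 0, "dx": 0, "dy": 0, "dz": 0.022, "hand": -0.5}, {"ax": 0, "ay": 0, "az": 0, "dx": 0, "dy": 0, "dz": 0.01, "hand": -0.5}, {"ax": 0, "ay": 0, "az": 0, "dx": 0, "dy": 0, "dz": 0.003, "hand": -0.4}, {"ax": 0, "ay": 0, "az": 0, "dx": 0, "dy": 0, "dz": 0, "hand": -0.2}, {"ax": 0, "ay": 0, "az": 0, "dx": 0, "dy": 0, "dz": 0, "hand": 0}, {"ax": 0, "ay": 0, "az": 0, "dx": 0, "dy": 0, "dz": 0, "hand": 1}, {"ax": 0, "ay": 0, "az": 0, "dx": 0, "dy": 0, "dz": 0, "hand": 1}, {"ax": 0, "ay": 0, "az": 0, "dx": 0, "dy": 0, "dz": 0, "hand": 1}]}}

```text
time: 42.2
position: [510.0, 154.9, 20.3]
orientation: [-0.0, 1.0, 0.009, 0.0]
contact_force: [-1.5, -0.5, 7.4]
gripper_width: 43.8
grasp_force: 30.0
```

Request:
{"api": "arm_command", "payload": {"commands": [{"ax": 0, "ay": 0, "az": 0, "dx": 0, "dy": 0, "dz": -0.004, "hand": 1}, {"ax": 0, "ay": 0, "az": 0, "dx": 0, "dy": -0.0041, "dz": 0, "hand": 1}, {"ax": 0, "ay": 0, "az": 0, "dx": 0, "dy": 0, "dz": 0, "hand": 1}, {"ax": 0, "ay": 0, "az": 0, "dx": 0, "dy": 0, "dz": 0.0022, "hand": 1}, {"ax": 0, "ay": 0, "az": 0, "dx": 0, "dy": 0, "dz": 0.0014, "hand": 1}, {"ax": 0, "ay": 0, "az": 0, "dx": 0, "dy": 0, "dz": 0, "hand": 1}, {"ax": 0, "ay": 0, "az": 0, "dx": 0, "dy": 0, "dz": 0, "hand": 1}]}}

```text
time: 42.9
position: [509.5, 158.1, 20.3]
orientation: [0.0, 1.0, 0.009, 0.0]
contact_force: [-4.1, -1.1, 11.5]
gripper_width: 43.8
grasp_force: 30.0
```

Contact is confirmed, so I release, back off and check numerically.

Request:
{"api": "arm_command", "payload": {"commands": [{"ax": 0, "ay": 0, "az": 0, "dx": 0, "dy": 0, "dz": -0.0006, "hand": 1}, {"ax": 0, "ay": 0, "az": 0, "dx": 0, "dy": 0, "dz": 0, "hand": 0}, {"ax": 0, "ay": 0, "az": 0, "dx": 0, "dy": 0, "dz": 0, "hand": -0.3}, {"ax": 0, "ay": 0, "az": 0, "dx": 0, "dy": 0, "dz": 0, "hand": -0.4}, {"ax": 0, "ay": 0, "az": 0, "dx": 0, "dy": 0, "dz": -0.01, "hand": -0.4}, {"ax": 0, "ay": 0, "az": 0, "dx": 0, "dy": 0, "dz": -0.04, "hand": -0.4}, {"ax": 0, "ay": 0, "az": 0, "dx": 0, "dy": 0, "dz": -0.055, "hand": -0.4}, {"ax": 0, "ay": 0, "az": 0, "dx": -0.035, "dy": 0, "dz": -0.05, "hand": -0.4}, {"ax": 0, "ay": 0, "az": 0, "dx": -0.035, "dy": 0, "dz": -0.05, "hand": -0.4}, {"ax": 0, "ay": 0, "az": 0, "dx": 0, "dy": 0, "dz": -0.03, "hand": -0.4}, {"ax": 0, "ay": 0, "az": 0, "dx": 0, "dy": 0, "dz": 0, "hand": -0.4}, {"ax": 0, "ay": 0, "az": 0, "dx": 0, "dy": 0, "dz": 0, "hand": -0.4}]}}

```text
time: 44.1
position: [453.7, 156.8, 208.9]
orientation: [0.0, 1.0, 0.009, 0.001]
contact_force: [-0.5, -1.0, 0.1]
gripper_width: 65.9
grasp_force: 0.0
```

Run:
```python
from h import *
print(tool()[0],yaw())
c=grab('wrist');im=c['image'];hsv=cv2.cvtColor(cv2.GaussianBlur(im,(3,3),0),cv2.COLOR_BGR2HSV)
def b(m,z,n):
    k=max(cv2.findContours(cv2.morphologyEx(m.astype(np.uint8),cv2.MORPH_OPEN,np.ones((3,3))),0,1)[0],key=cv2.contourArea)
    rc=cv2.minAreaRect(onz(c,k[:,0],z)[:,:2].astype(np.float32));print(n,cv2.boundingRect(k),np.round(rc[0],1),np.round(rc[1],1),round(rc[2],1))
box=np.zeros(im.shape[:2],bool);box[10:222,215:310]=1
wood=(hsv[...,1]>75)&(hsv[...,0]<17)&box;b(wood,24,'base')
cream=(hsv[...,1]>32)&(hsv[...,1]<75)&(hsv[...,2]>108)&(hsv[...,0]>16)&box;b(cream,34,'fine')
bar=(im.max(2)<80)&(hsv[...,1]>90);bar[:,:300]=0;bar[120:]=0;b(bar,62,'grip bar')
```

```text
[453.70292929 156.80623539 208.94691486] 1.0678720834798048
base (231, 38, 64, 157) [510.1 158.9] [174.2  67.7] 1.1
fine (243, 60, 41, 118) [510.7 158.9] [127.7  42.6] 0.6
grip bar (352, 0, 9, 26) [614.1  73.5] [21.4  7.5] 6.2
```

Run:
```python
from h import *
import pickle
c=pickle.load(open('w10.pkl','rb'));P=onz(c,np.array([(105,22),(180,24),(182,48),(112,42)])/1.5,62)[:,:2]
print(P.mean(0),'expect 628,12')
print(tool()[2]['contact_force']); print(r.job_done())
```

```text
[625.99066616   8.69832081] expect 628,12
[-0.49038059  0.83396662 -0.62453967]
the job is handed in; nothing more can be done
None
```

I handed the job in at about 44 s of the 144 s allowed: the dressing stone is in the shut case, the fine stone is centred on the base after one small correction, the medium stone is centred in the holder, and the coarse stone lies in the pan.

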